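Move the drawer fronts on one place round the coating bench

TASK

Move the three drawer fronts on by one place, using the empty white offcut board as a free spot: the dry arched front on the sloping drying stand goes to the middle of the square cork mat, the freshly coated oblong front on the round pedestal goes onto the sloping stand, midway along the cleat with a long edge resting squared up against it, and the square front on the mat goes to the middle of the round pedestal. Keep the fronts knob side up all the way, lying fully on their places at the end, and do not disturb the paint pot and the varnish jar.

Things in the scene. Friction and masses are not known exactly. Their poses are not given: they have to be found in the camera images.
- oblong_front: loose grey-primed wooden drawer front, an oblong slab 48 (x) x 90 (y) x 14 mm thick, about 0.09 kg; upright round dark wooden knob on its upper face, 26 mm across, 34 mm high, to pick it up by; origin: underside, on the knob axis; z up through the knob (knob top at z = 48 mm). At the start it lies on the round coating stand
- square_front: loose grey-primed wooden drawer front, a square slab 60 x 60 x 14 mm thick, about 0.09 kg; upright round dark wooden knob on its upper face, 26 mm across, 34 mm high, to pick it up by; origin: underside, on the knob axis; z up through the knob (knob top at z = 48 mm). At the start it lies on the cork mat
- arched_front: loose grey-primed wooden drawer front, 60 (x) x 60 (y) x 14 mm thick, 0.09 kg, half-round end at +x, straight edge at -x, 27 mm from the knob axis; upright round dark wooden knob on its upper face, 26 mm across, 34 mm high, to pick it up by; origin: underside, on the knob axis; z up through the knob (knob top at z = 48 mm). Starts lying on the drying stand's slope, straight edge at the cleat
- drying_stand: fixed plywood stand, 100 wide (y), 87 mm deep (x). Origin: middle of its footprint at table height, z up. Its top board rises toward +x at 0.30 rad, 80 mm clear up the slope. A cleat (strip 8 mm thick, 8 mm proud) runs along the lower edge; its inner foot, where it meets the board's upper face, runs along y through [-0.035, 0, 0.020] m in this frame
- coating_stand: fixed round dark-steel pedestal with a flat disc top, 84 mm across, top face 24 mm above the table. Origin: middle of its underside at table height, z up
- cork_mat: fixed square cork mat 90 x 90 x 6 mm, flat on the table. Origin: middle of its underside at table height, z up
- spare_card: fixed flat white laminate offcut, oblong, 100 (x) x 85 (y) x 4 mm, empty: the free spot. Origin: middle of its underside at table height, z up
- paint_pot: loose bystander: small white sample paint pot with a metal lid, 53 mm across and 58 mm high, standing upright among the places; origin: middle of its underside
- varnish_jar: loose bystander: white jar with a black screw lid, 62 mm across and 68 mm high, standing upright near the chest; origin: middle of its underside
Mind the look-alikes: they are no part of the job. Leave any blue look-alike of the oblong_front alone.

How it is judged:
At the end, for the whole second after the job is handed in: Oblong front flat on the slope, long edge within 10 mm of the cleat, parallel within 0.15 rad, within 15 mm of the stand's middle line; arched front flat on the mat and square front flat on the pedestal, knob axes within 15 mm of their middles; all released and at rest (x of oblong_front in the frame of drying_stand between -0.0160719 and -0.00207192 m and y of oblong_front in the frame of drying_stand between -0.015 and 0.015 m and z of oblong_front in the frame of drying_stand between 0.0230925 and 0.0330925 m and angle between the z axis of oblong_front and the z axis of drying_stand, either way round between 0.24 and 0.36 rad and angle between the y axis of oblong_front and the y axis of drying_stand, either way round below 0.15 rad and horizontal distance between arched_front and cork_mat below 0.015 m and angle between each of arched_front, square_front's own z axis and vertical below 0.06 rad and z of arched_front in the frame of cork_mat between 0.003 and 0.009 m and horizontal distance between square_front and coating_stand below 0.015 m and z of square_front in the frame of coating_stand between 0.021 and 0.027 m and linear speed of each of oblong_front, arched_front, square_front below 0.02 m/s and angular speed of each of oblong_front, arched_front, square_front below 0.2 rad/s); the robot touches nothing.
It fails at once if the paint pot is pushed more than 25 mm or tipped (distance of paint_pot from where it was at the start of the episode above 0.025 m or angle between paint_pot's own z axis and vertical above 0.3 rad).
It fails at once if the varnish jar is pushed more than 25 mm or tipped (distance of varnish_jar from where it was at the start of the episode above 0.025 m or angle between varnish_jar's own z axis and vertical above 0.3 rad).
It fails at once if a drawer front is tipped on edge or turned over (angle between any of oblong_front, square_front, arched_front's own z axis and vertical above 1 rad).
It also fails if it takes over 80 s, if anything falls off the work surface, if the arm or the gripper's body presses on something with over 40 N, if the wrist force passes 120 N, or if a joint passes its speed limit or range.

ROBOT

A 6-joint arm with a two-finger parallel gripper is mounted at the origin on the work surface; the furniture and walls round the work are solid. World frame = base frame: x ahead of the robot, y to its left, z up, the work surface at z = 0. Lengths are in m, angles in rad, forces in N, time in s.
With the tool pointing down it reaches from about 0.3 to 0.875 m from the base axis. Payload 6.4 kg.
Tool frame: the origin (TCP) lies at the very end of the fingers, on their centre line; the grasp point (between the pads) lies 19 mm behind it; z points along the fingers, y is the direction in which the jaws open and shut (so a half turn about z gives the same grasp; the last joint's range is limited). The gripper opens to 85 mm and grips with 20 to 120 N. Pads are 22 mm wide; open, the fingers measure 114 mm over their backs; the gripper's body (76 mm by 85 mm) begins 54 mm behind the grasp point. The pads swing forward as they close: fully open they stand 13 mm farther back than shut.
Start: joints at [1.135, 0.181, 1.607, -0, 1.354, -0.206], TCP at [0.131, 0.56, 0.2] pointing down, gripper open.
Joint ranges: [-2.99, 2.99], [-0.89, 2.07], [0.3, 2.58], [-1.14, 4.28], [0, 2.63], [-3.12, 3.12]. Speed limits (rad/s): [2.57, 2.57, 3.01, 3.14, 3.14, 3.14].

INTERFACE

Orientations are given as a unit quaternion [w, x, y, z].
In Python, from bench import * gives the robot as it stands.
- The arm moves only by the tool arm_command, never from a script. Its argument "motion" is text: rows parted by semicolons, each of 7 numbers parted by spaces: the shift along the tool's x, y, z in units of 0.2 m (1.0 is 0.2 m), then the turn, a rotation vector about the tool's x, y, z in units of 60 degrees (1.0 is 60 degrees), then the opening, from 0 (shut) to 1 (fully open). In form: tx ty tz ax ay az grip; .... A call has 1 to 10 rows; each row shifts and turns the pose as measured when the row begins, along the tool's axes as they then stand; what a row does not reach is not made up. A row lasts 1/12 s, in which the tool goes at most 41.7 mm and 7.16 degrees, less where a joint would pass 70% of its speed; a pose out of reach is approached as far as the arm can. A call with a number of a shift or a turn outside -1 to 1 is refused whole. A call with a gripper value outside its range is refused whole. The fingers move at their own pace and stop on an object; the grip force is fixed at half the most. Time passes only in rows, so rows that do not move let the fingers close. It gives the time, the measured TCP pose, the force and the opening at its end, in the units of the state.
- get_obs(): the state, without advancing time (a new reading comes with each control period).
- camera(name): name is "scene" or "side" or "wrist"; returns a dict with "img" (400x640x3 uint8, red, green, blue), "intrinsics" (3x3 intrinsics, pixels), "pose" (4x4, takes a point from camera to world coordinates); the wrist camera has in their place "mount" (4x4, takes a point from camera to tool coordinates, whose origin is the TCP and whose axes are the flange's). Camera axes: x right, y down, z forward; pixel columns grow to the right and rows downward; lengths in m; the calibration is good to about 2 mm. A picture is of the moment at which its call begins: read the wrist's pose just before it. There is no depth.
- hand_in(): hands the job in, once; it reports no verdict.
Trained networks look in the newest picture that a camera, given by its name, has taken for a name from the list of things; names that differ only in an ending like _2 or _b are one class to them, and where a whole thing is asked for, a point or a joint stands for the part that bears it (a point fixed in the world has none). Each returns a list of dicts, best first, with "conf" (0 to 1); they miss things now and then, are a little off and sometimes report something else, mostly with a low value. They report only what shows in the picture. A call takes as long as a camera call. They do not tell look-alikes from the thing itself.
- search_frame(camera, target): "box" ([left, top, right, bottom] in pixels, round what is visible of it).
The state is a dict: "time_s": time; "q": joint angles; "dq": joint speeds; "joint_efforts": joint torques, N m; "eef_pos": TCP position; "eef_rot": TCP orientation; "wrist_force": force on the tool from outside, world axes, zero at the start; "torque": the same for the moment, N m; "opening": opening from 0.0 (shut) to 1.0 (fully open).
Only numpy, scipy, OpenCV 4.12 (cv2) and the standard library are available. Lean on these libraries where they do the work, as an engineer would, in place of code of your own. Each camera call takes 0.05 s, during which the arm holds its last target.

## Working session

There is one attempt and no reset: what is moved stays moved. The work goes in short steps, Python scripts to look and compute and a tool call to move; the robot and the scene stay as the last step left them, time stands still between calls to the robot, and variables do not carry over. Pictures are saved under pics/ and viewed, and the job is handed in when it is done.

Besides the shell and the picture viewer there is one more tool, called after ">>>" in YAML: its name, and indented under it one key for each argument. arm_command: Moves the arm, as the interface text tells. Shifts and turns lie within -1 to 1; 1 stands for 0.2 m of shift or 60 degrees of turn. Its arguments: {"type":"object","properties":{"motion":{"type":"string"}},"required":["motion"]}

```bash
mkdir -p pics; ls; cat > h.py <<'E'
from bench import *
import numpy as np, cv2
def snap(n,f):
    c=camera(n); cv2.imwrite('pics/'+f,cv2.cvtColor(c['img'],cv2.COLOR_RGB2BGR)); return c
E
python3 - <<'E'
from h import *
np.set_printoptions(precision=4,suppress=True)
o=get_obs();print(o['time_s'],o['eef_pos'],o['eef_rot'],o['opening'])
for n in ['scene','side','wrist']:
    c=snap(n,n+'0.png'); print(n,c['intrinsics'],c.get('pose',c.get('mount')))
    for t in ['oblong_front','square_front','arched_front','drying_stand','coating_stand','cork_mat','spare_card','paint_pot','varnish_jar']:
        print(t,[(np.round(d['box']).astype(int).tolist(),round(d['conf'],2)) for d in search_frame(n,t)])
print(get_obs()['time_s'])
E
```

```text
pics
0.0 [0.1307 0.5593 0.1989] [-0.0003  0.1147  0.9934 -0.0008] 1.0022254152478332
scene [[507.8701   0.     317.5333]
 [  0.     507.8701 195.9333]
 [  0.       0.       1.    ]] [[ 0.7791 -0.4472  0.4393  0.031 ]
 [-0.6267 -0.5382  0.5635 -0.1158]
 [-0.0156 -0.7144 -0.6996  0.6592]
 [ 0.      0.      0.      1.    ]]
oblong_front [([320, 185, 369, 233], 0.86), ([180, 197, 234, 238], 0.72)]
square_front [([283, 247, 334, 291], 0.95)]
arched_front [([304, 145, 343, 180], 0.63)]
drying_stand [([294, 134, 359, 192], 0.87), ([285, 248, 333, 291], 0.74)]
coating_stand [([322, 196, 370, 236], 0.75)]
cork_mat [([265, 241, 346, 301], 0.79)]
spare_card [([367, 163, 432, 205], 0.79), ([303, 144, 342, 180], 0.39)]
paint_pot [([264, 170, 296, 211], 0.73)]
varnish_jar [([391, 196, 430, 240], 0.88)]
side [[465.133    0.     319.1903]
 [  0.     465.133  197.8171]
 [  0.       0.       1.    ]] [[-0.9996 -0.0267 -0.0008  0.4037]
 [-0.0171  0.664  -0.7476  1.0599]
 [ 0.0205 -0.7473 -0.6642  0.6637]
 [ 0.      0.      0.      1.    ]]
oblong_front [([372, 246, 427, 280], 0.98), ([277, 178, 325, 213], 0.88)]
square_front [([337, 170, 373, 198], 0.77)]
arched_front [([254, 213, 288, 248], 0.85)]
drying_stand [([244, 218, 294, 270], 0.87)]
coating_stand [([288, 203, 323, 220], 0.63)]
cork_mat [([333, 180, 381, 208], 0.96), ([275, 177, 324, 211], 0.3)]
spare_card [([211, 188, 257, 218], 0.87), ([340, 171, 374, 198], 0.23)]
paint_pot [([317, 215, 347, 251], 0.88)]
varnish_jar [([261, 147, 290, 185], 0.69)]
wrist [[326.9143   0.     315.4913]
 [  0.     326.9143 207.2275]
 [  0.       0.       1.    ]] [[ 0.0001 -0.9569 -0.2904  0.0741]
 [ 1.     -0.0002  0.001   0.0012]
 [-0.001  -0.2904  0.9569 -0.1732]
 [ 0.      0.      0.      1.    ]]
oblong_front [([250, 242, 325, 315], 0.77)]
square_front []
arched_front []
drying_stand []
coating_stand []
cork_mat []
spare_card []
paint_pot [([259, 350, 295, 370], 0.67)]
varnish_jar []
1.5
```

```bash
python3 - <<'E'
import cv2
a=cv2.imread('pics/scene0.png');cv2.imwrite('pics/s0c.png',cv2.resize(a[120:310,170:440],None,fx=2.96,fy=2.96,interpolation=cv2.INTER_CUBIC))
a=cv2.imread('pics/side0.png');cv2.imwrite('pics/d0c.png',cv2.resize(a[140:290,200:440],None,fx=3.3,fy=3.3,interpolation=cv2.INTER_CUBIC))
E
```

```text
(no output)
```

View pics/scene0.png

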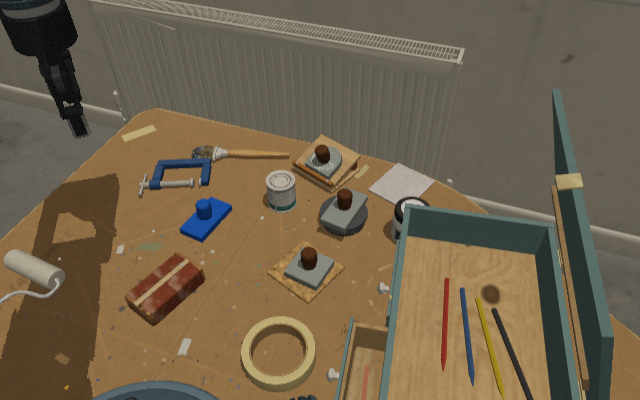

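View pics/side0.png

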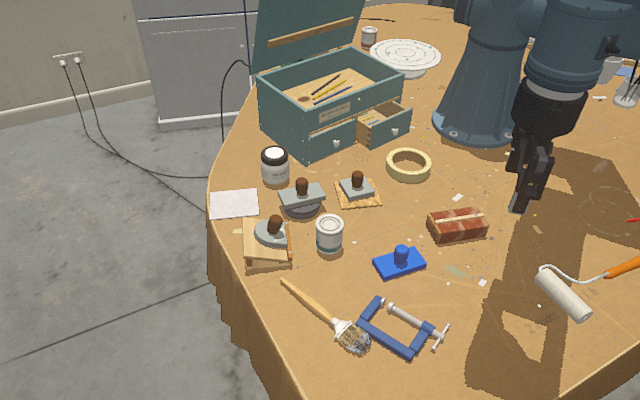

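View pics/wrist0.png

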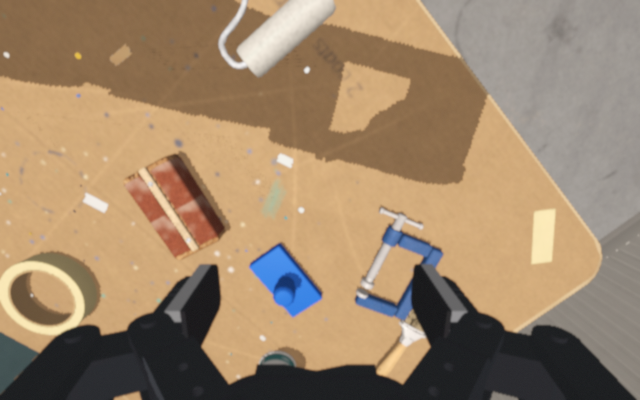

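```bash
sleep 0
```

```text
(no output)
```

View pics/s0c.png

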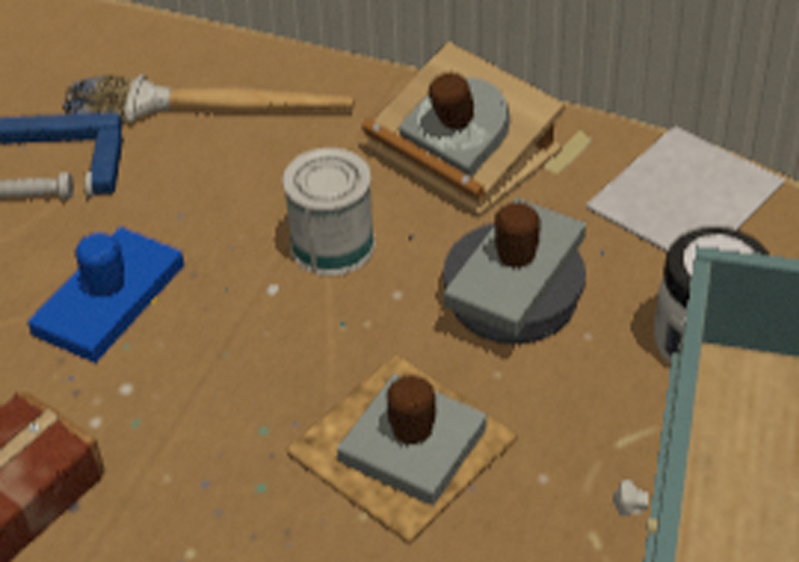

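View pics/d0c.png

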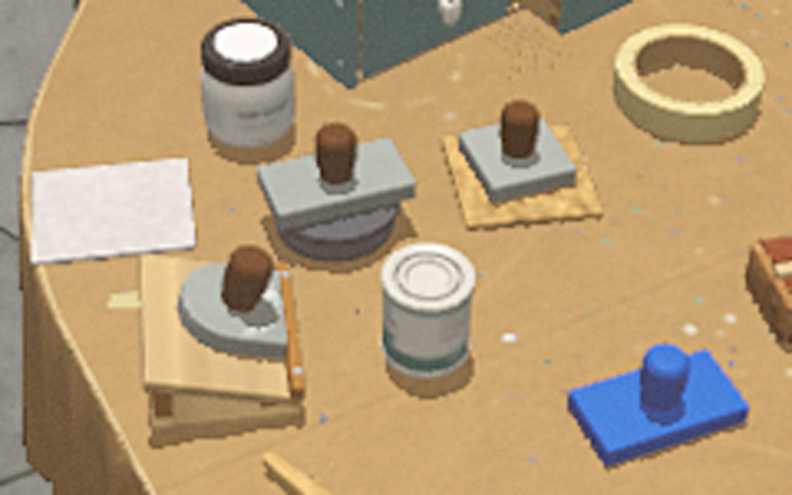

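```bash
cat >> h.py <<'E'
from scipy.spatial.transform import Rotation as R
np.set_printoptions(precision=4,suppress=True)
def Rq(q): return R.from_quat([q[1],q[2],q[3],q[0]]).as_matrix()
import json
CAL={'scene':(np.array([[507.8701,0,317.5333],[0,507.8701,195.9333],[0,0,1]]),np.array([[ 0.7791,-0.4472,0.4393,0.031],[-0.6267,-0.5382,0.5635,-0.1158],[-0.0156,-0.7144,-0.6996,0.6592],[0,0,0,1]])),
'side':(np.array([[465.133,0,319.1903],[0,465.133,197.8171],[0,0,1]]),np.array([[-0.9996,-0.0267,-0.0008,0.4037],[-0.0171,0.664,-0.7476,1.0599],[0.0205,-0.7473,-0.6642,0.6637],[0,0,0,1]]))}
WK=np.array([[326.9143,0,315.4913],[0,326.9143,207.2275],[0,0,1]])
def bp(K,T,px,z):
    d=T[:3,:3]@np.linalg.solve(K,np.r_[px,1.]); o=T[:3,3]
    return o+d*(z-o[2])/d[2]
def wpose(c,o):
    T=np.eye(4);T[:3,:3]=Rq(o['eef_rot']);T[:3,3]=o['eef_pos'];return T@c['mount']
E
python3 - <<'E'
from h import *
S=lambda x,y:(x/2.96+170,y/2.96+120)
D=lambda x,y:(x/3.3+200,y/3.3+140)
def show(n,s,d,z):
    a=[bp(*CAL['scene'],S(*p),z)[:2] for p in s];b=[bp(*CAL['side'],D(*p),z)[:2] for p in d]
    print(n);print(np.array(a) if a else '');print(np.array(b) if b else '')
show('mat',[(400,357),(516,437),(410,541),(289,452)],[(445,139),(573,125),(601,214),(466,227)],.006)
show('card',[(680,127),(784,182),(587,204)],[(31,171),(188,158),(195,247),(34,261)],.004)
show('sq knobtop',[(412,386)],[(520,109)],.054)
show('obl knobtop',[(517,214)],[(337,133)],.072)
show('pot top',[(328,182)],[(428,273)],.058)
show('jar top',[(716,250)],[(246,42)],.068)
show('cleat top',[(363,123),(482,190)],[(285,275),(299,390)],.027)
show('stand high',[(448,42),(565,108)],[(142,255),(147,388)],.020+.08*np.sin(.3))
show('arch knobtop',[(450,82)],[(252,255)],.077)
show('disc',[(443,278),(585,278)],[(270,205),(403,200)],.024)
E
```

```text
mat
[[0.3575 0.3397]
 [0.3711 0.2547]
 [0.2858 0.2389]
 [0.2702 0.3248]]
[[0.3691 0.2659]
 [0.2819 0.2473]
 [0.2703 0.3365]
 [0.3566 0.3521]]
card
[[0.6251 0.3809]
 [0.6374 0.3006]
 [0.527  0.3659]]
[[0.6393 0.3074]
 [0.539  0.2902]
 [0.5247 0.3747]
 [0.6213 0.3908]]
sq knobtop
[[0.3262 0.2867]]
[[0.3235 0.2919]]
obl knobtop
[[0.4398 0.3351]]
[[0.438  0.3426]]
pot top
[[0.3818 0.4375]]
[[0.3823 0.4467]]
jar top
[[0.5081 0.2466]]
[[0.5018 0.2469]]
cleat top
[[0.4503 0.4971]
 [0.4686 0.3994]]
[[0.4652 0.4202]
 [0.4514 0.5084]]
stand high
[[0.5327 0.5112]
 [0.5465 0.4105]]
[[0.5472 0.4237]
 [0.5305 0.5243]]
arch knobtop
[[0.4812 0.4454]]
[[0.4795 0.4556]]
disc
[[0.4049 0.3589]
 [0.4685 0.3062]]
[[0.4791 0.3562]
 [0.3968 0.3483]]
```

>>> arm_command:
  motion: "-0.163 -0.065 -0.044 0 0 -0.049 1; -0.163 -0.065 -0.044 0 0 -0.049 1; -0.163 -0.065 -0.044 0 0 -0.049 1; -0.163 -0.065 -0.044 0 0 -0.049 1; -0.163 -0.065 -0.044 0 0 -0.049 1; -0.163 -0.065 -0.044 0 0 -0.049 1; -0.163 -0.065 -0.044 0 0 -0.049 1; -0.163 -0.065 -0.044 0 0 -0.049 1"

```text
time_s: 2.17
eef_pos: [0.3867, 0.4427, 0.2704]
eef_rot: [-0.002, -0.106, 0.994, -0.001]
wrist_force: [-0.2, 1.1, -0.5]
opening: 0.999
```

```bash
python3 - <<'E'
from h import *
o=get_obs();c=snap('wrist','w1.png')
print(o['time_s'],o['eef_pos'],o['eef_rot'])
T=wpose(c,o);np.save('w1T.npy',T)
print(T)
E
```

```text
2.1667 [0.3867 0.4427 0.2704] [-0.0022 -0.1057  0.9944 -0.0008]
[[-0.2104  0.9366  0.2801  0.3153]
 [ 0.9776  0.2016  0.0603  0.4286]
 [ 0.      0.2865 -0.9581  0.444 ]
 [ 0.      0.      0.      1.    ]]
```

View pics/w1.png

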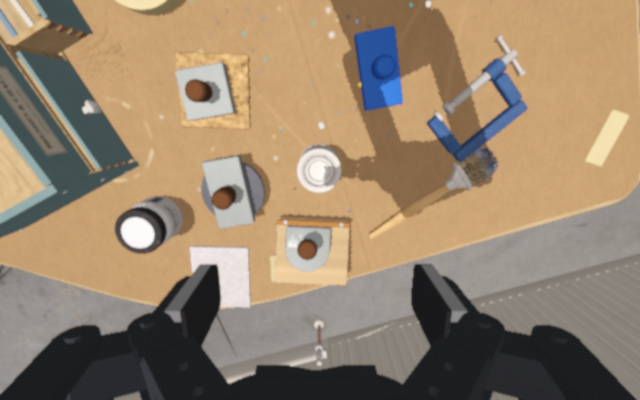

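```bash
python3 - <<'E'
import cv2
a=cv2.imread('pics/w1.png');cv2.imwrite('pics/w1c.png',cv2.resize(a[35:185,165:365],None,fx=4,fy=4,interpolation=cv2.INTER_CUBIC));cv2.imwrite('pics/w1d.png',cv2.resize(a[165:315,165:365],None,fx=4,fy=4,interpolation=cv2.INTER_CUBIC))
E
```

```text
(no output)
```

View pics/w1c.png

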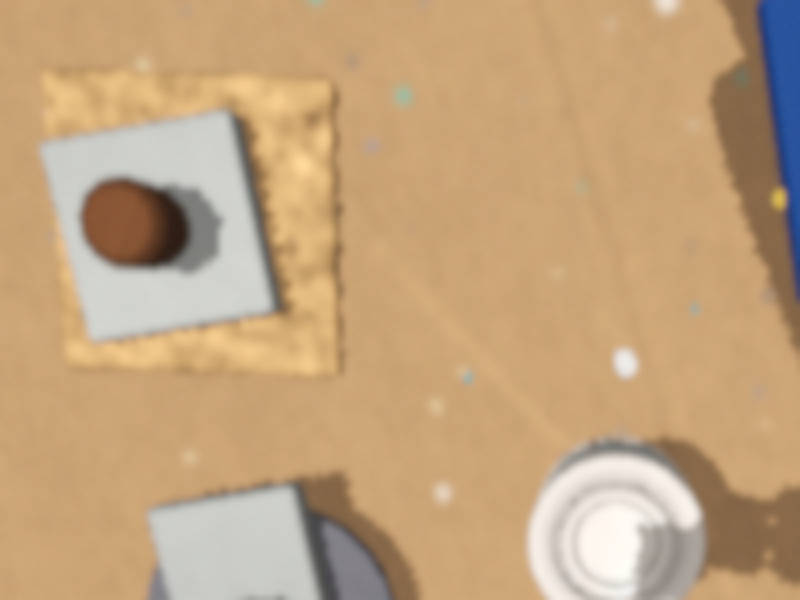

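View pics/w1d.png

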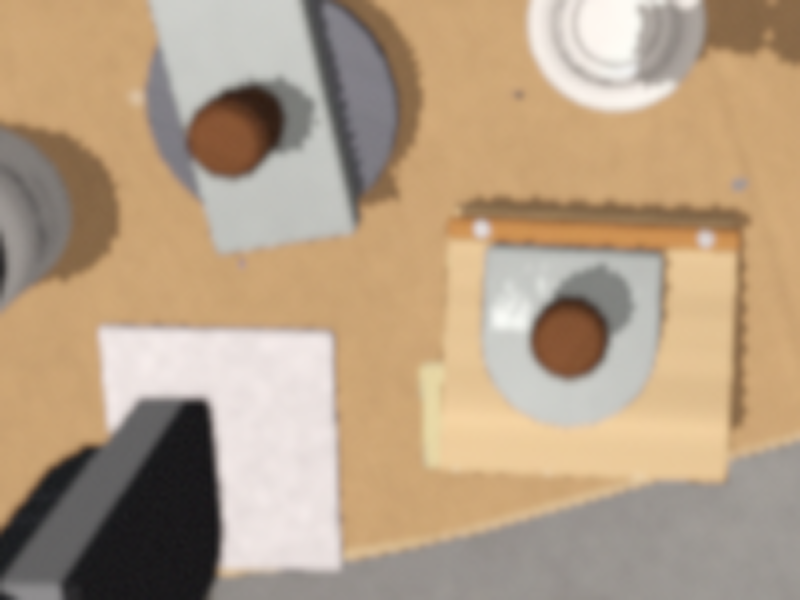

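```bash
cat > m.py <<'E'
from h import *
T=np.load('w1T.npy')
A=lambda x,y:(x/4+165-.4,y/4+35-.4)
B=lambda x,y:(x/4+165-.4,y/4+165-.4)
def P(l,z): 
    r=np.array([bp(WK,T,p,z)[:2] for p in l]); return r
def quad(n,l,z):
    r=P(l,z); m=r.mean(0); e=[np.degrees(np.arctan2(*(r[(i+1)%len(r)]-r[i])[::-1])) for i in range(len(r))]
    print(n,m,'lens',[np.round(np.linalg.norm(r[(i+1)%len(r)]-r[i])*1e3,1) for i in range(len(r))],'ang',np.round(e,1)); return r
quad('mat',[A(40,70),A(331,82),A(340,374),A(66,367)],.006)
quad('sq',[A(40,146),A(232,109),A(278,310),A(92,341)],.020)
print('sqknob',P([A(122,223)],.054))
quad('obl',[A(150,512),A(298,484),B(356,230),B(217,252)],.038)
print('oblknob',P([B(228,140)],.072))
print('disc LR',P([B(147,97),B(400,105)],.024),P([B(147,97),B(400,105)],.024).mean(0))
r=quad('card',[B(99,326),B(333,332),B(341,569)],.004);print((r[0]+r[2])/2)
print('cleat ends',P([B(447,238),B(741,249)],.020+.008))
print('high',P([B(438,467),B(727,480)],.020+.08*np.sin(.3)))
print('archknob',P([B(567,338)],.0855)); 
print('arch corners',P([B(487,248),B(664,254)],.020+.0135))
print('pot',P([A(616,525)],.058))
E
python3 m.py
```

```text
mat [0.3212 0.2976] lens [np.float64(89.0), np.float64(87.3), np.float64(89.1), np.float64(88.4)] ang [ 100.    10.7  -79.3 -169.4]
sq [0.3235 0.2917] lens [np.float64(59.5), np.float64(58.4), np.float64(59.7), np.float64(57.5)] ang [ 112.1   21.6  -68.9 -158.6]
sqknob [[0.3236 0.2919]]
obl [0.4387 0.3414] lens [np.float64(47.5), np.float64(88.1), np.float64(46.9), np.float64(87.2)] ang [ 112.7   20.8  -68.4 -158.9]
oblknob [[0.4382 0.3418]]
disc LR [[0.445  0.3025]
 [0.4301 0.3845]] [0.4376 0.3435]
card [0.5625 0.3509] lens [np.float64(85.1), np.float64(99.3), np.float64(130.8)] ang [ 100.5   10.5 -128.9]
[0.5814 0.34  ]
cleat ends [[0.4712 0.4081]
 [0.4542 0.506 ]]
high [[0.548  0.4206]
 [0.532  0.5187]]
archknob [[0.4732 0.4515]]
arch corners [[0.4698 0.4221]
 [0.4595 0.4803]]
pot [[0.3772 0.4457]]
```

```bash
cat > g.py <<'E'
# go helper: python3 g.py x y z yaw_deg tilt_rad N : tool y along yaw+90, tilt leans tool z (rot about tool y) normal to slope
from h import *
import sys
def tgt(yaw,tilt):
    x=np.array([-np.cos(yaw),-np.sin(yaw),0]);y=np.array([-np.sin(yaw),np.cos(yaw),0]);z=np.array([0,0,-1.])
    M=np.c_[x,y,z]
    # slope normal n=( -sin t along stand x, cos t); tool z=-n
    return M@R.from_rotvec([0,-tilt,0]).as_matrix()
a=[float(v) for v in sys.argv[1:]]
Rt=tgt(np.radians(a[3]),a[4]);N=int(a[5])
o=get_obs();Rc=Rq(o['eef_rot'])
rv=R.from_matrix(Rc.T@Rt).as_rotvec()
d=Rc.T@(np.array(a[:3])-o['eef_pos'])
print('t',o['time_s'],'pos',o['eef_pos'],'open',o['opening'],'q',o['q'],'F',o['wrist_force'])
print('toolz target',Rt[:,2],'dworld',np.array(a[:3])-o['eef_pos'])
print('d/N now frame units',d/0.2/N,'rv units/N',rv/np.radians(60)/N,'rv deg',np.degrees(rv))
# simulate constant-command rows: solve const twist-like step
Rs=R.from_rotvec(rv/N).as_matrix();S=np.zeros((3,3));Q=Rc.copy()
for i in range(N): S+=Q;Q=Q@Rs
print('ROW', np.round(np.linalg.solve(S,np.array(a[:3])-o['eef_pos'])/0.2,3), np.round(rv/N/np.radians(60),3))
E
python3 g.py 0.3236 0.2919 0.15 12.1 0 5
```

```text
t 2.2167 pos [0.3939 0.4412 0.2723] open 0.9989857673467037 q [ 0.643   0.1664  1.4775 -0.0026  1.4968 -1.1384] F [ 3.2995 -4.1022  1.8551]
toolz target [ 0.  0. -1.] dworld [-0.0703 -0.1493 -0.1223]
d/N now frame units [ 0.1002 -0.131   0.1224] rv units/N [-0.0004  0.0004 -0.0001] rv deg [-0.1152  0.1091 -0.024 ]
ROW [ 0.1   -0.131  0.122] [-0.  0. -0.]
```

>>> arm_command:
  motion: "0.1 -0.131 0.122 0 0 0 0.75; 0.1 -0.131 0.122 0 0 0 0.75; 0.1 -0.131 0.122 0 0 0 0.75; 0.1 -0.131 0.122 0 0 0 0.75; 0.1 -0.131 0.122 0 0 0 0.75; 0 0 0 0 0 0 0.75"

```text
time_s: 2.72
eef_pos: [0.325, 0.2872, 0.1448]
eef_rot: [0.003, -0.102, 0.995, 0.001]
wrist_force: [-1.2, -0.5, -1.8]
opening: 0.749
```

```bash
python3 g.py 0.3236 0.2919 0.024 12.1 0 4
```

```text
t 2.7167 pos [0.325  0.2872 0.1448] open 0.7489046476158898 q [ 0.4492 -0.0905  2.0067 -0.0008  1.2199 -1.3254] F [-1.2049 -0.5443 -1.8197]
toolz target [ 0.  0. -1.] dworld [-0.0014  0.0047 -0.1208]
d/N now frame units [0.0014 0.006  0.1509] rv units/N [ 0.0001  0.0013 -0.0017] rv deg [ 0.035   0.3166 -0.4073]
ROW [0.001 0.006 0.151] [ 0.     0.001 -0.002]
```

Settles well; look once from here to verify the grasp target.

```bash
python3 - <<'E'
from h import *
o=get_obs();c=snap('wrist','w2.png');T=wpose(c,o);np.save('w2T.npy',T)
# predicted knob top px
p=np.linalg.inv(T)@np.array([.3236,.2919,.054,1]);p=WK@p[:3];print(p[:2]/p[2]); print(get_obs()['eef_pos'])
E
```

```text
[319.7037 198.5757]
[0.3286 0.2898 0.1481]
```

View pics/w2.png

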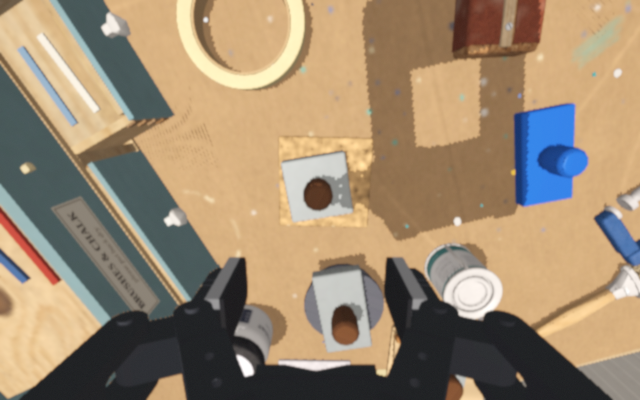

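```bash
python3 - <<'E'
from h import *
o=get_obs();c=snap('wrist','w3.png');T=wpose(c,o);np.save('w3T.npy',T)
p=np.linalg.inv(T)@np.array([.3236,.2919,.054,1]);p=WK@p[:3];print(o['eef_pos'],p[:2]/p[2],get_obs()['eef_pos'])
a=cv2.imread('pics/w3.png');cv2.imwrite('pics/w3c.png',cv2.resize(a[130:230,260:400],None,fx=5.6,fy=5.6,interpolation=cv2.INTER_CUBIC))
E
```

```text
[0.3286 0.2898 0.1481] [317.1655 192.2291] [0.3319 0.2922 0.1511]
```

View pics/w3c.png

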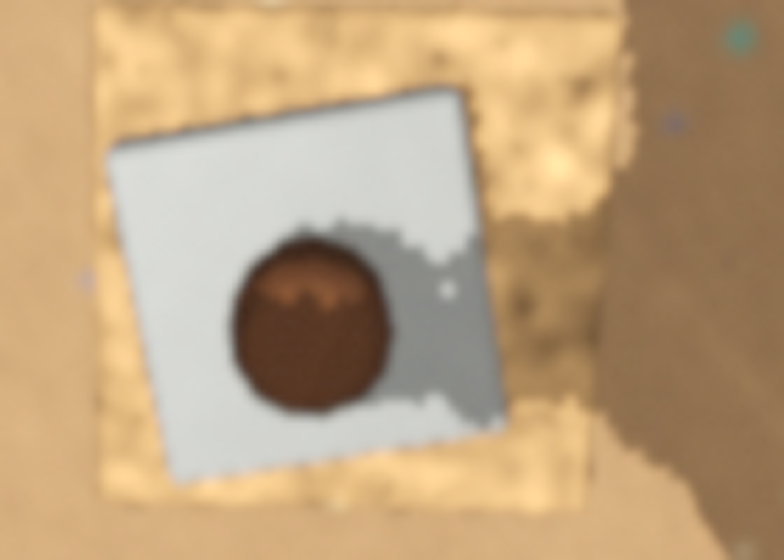

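>>> arm_command:
  motion: "0 0 0 0 0 0 0.75; 0 0 0 0 0 0 0.75"

```text
time_s: 2.98
eef_pos: [0.3347, 0.2941, 0.1538]
eef_rot: [0.012, -0.102, 0.995, 0.005]
wrist_force: [-0.2, -0.1, 0.6]
opening: 0.748
```

```bash
python3 - <<'E'
from h import *
o=get_obs();c=snap('wrist','w4.png');T=wpose(c,o);np.save('w4T.npy',T)
p=np.linalg.inv(T)@np.array([.3236,.2919,.054,1]);p=WK@p[:3];print(o['eef_pos'],o['dq'],p[:2]/p[2],get_obs()['eef_pos'])
a=cv2.imread('pics/w4.png');cv2.imwrite('pics/w4c.png',cv2.resize(a[130:230,260:400],None,fx=5.6,fy=5.6,interpolation=cv2.INTER_CUBIC))
E
```

```text
[0.3347 0.2941 0.1538] [ 0.0076  0.0004 -0.0467  0.0047 -0.0067  0.0061] [313.2924 181.4468] [0.3353 0.2944 0.1543]
```

View pics/w4c.png

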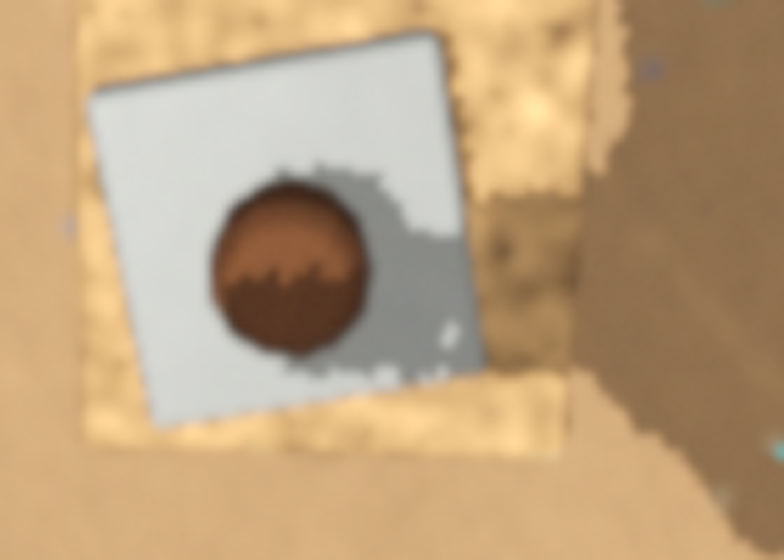

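```bash
python3 - <<'E'
from h import *
T=np.load('w4T.npy')
C=lambda x,y:(x/5.6+260-.4,y/5.6+130-.4)
P=lambda l,z:np.array([bp(WK,T,C(*p),z)[:2] for p in l])
print(P([(291,266)],.054)); r=P([(90,93),(435,33),(485,368),(155,426)],.020);print(r,r.mean(0))
print(P([(78,440),(565,458)],.006))
print(T)
E
python3 g.py 0.3215 0.2915 0.024 12.1 0 5
```

```text
[[0.3202 0.2897]]
[[0.3059 0.2528]
 [0.285  0.3065]
 [0.3389 0.3277]
 [0.3608 0.2735]] [0.3226 0.2901]
[[0.3709 0.2599]
 [0.3565 0.3485]]
[[-0.2022  0.9304  0.3056  0.2586]
 [ 0.9793  0.1895  0.0708  0.2782]
 [ 0.008   0.3136 -0.9495  0.3252]
 [ 0.      0.      0.      1.    ]]
t 3.0333 pos [0.3353 0.2944 0.1543] open 0.7512228892111505 q [ 0.4529 -0.0894  1.9851  0.0008  1.2197 -1.3218] F [-0.2062  0.073   0.4181]
toolz target [ 0.  0. -1.] dworld [-0.0138 -0.0029 -0.1303]
d/N now frame units [ 0.0174 -0.001   0.1299] rv units/N [ 0.0013  0.0048 -0.0014] rv deg [ 0.4049  1.4454 -0.4333]
ROW [ 0.016 -0.001  0.13 ] [ 0.001  0.005 -0.001]
```

>>> arm_command:
  motion: "0.016 -0.001 0.13 0.001 0.005 -0.001 0.75; 0.016 -0.001 0.13 0.001 0.005 -0.001 0.75; 0.016 -0.001 0.13 0.001 0.005 -0.001 0.75; 0.014 -0.001 0.12 0.001 0.005 -0.001 0.75; 0 0 0 0 0 0 0.75; 0 0 0 0 0 0 0.75"

```text
time_s: 3.53
eef_pos: [0.3367, 0.3012, 0.0579]
eef_rot: [0.012, -0.106, 0.994, 0.006]
wrist_force: [1.0, 0.5, 0.3]
opening: 0.752
```

```bash
python3 g.py 0.322 0.291 0.024 12.1 0 1
```

```text
t 3.5333 pos [0.3367 0.3012 0.0579] open 0.7519920542801286 q [ 0.4644  0.0757  2.0461  0.0025  0.9935 -1.3204] F [0.9679 0.4561 0.3445]
toolz target [ 0.  0. -1.] dworld [-0.0147 -0.0102 -0.0339]
d/N now frame units [ 0.0866 -0.036   0.1669] rv units/N [0.0082 0.0238 0.0015] rv deg [0.4922 1.4282 0.0874]
ROW [ 0.087 -0.036  0.167] [0.008 0.024 0.001]
```

>>> arm_command:
  motion: "0.087 -0.036 0 0.008 0.024 0.001 0.75; 0 0 0 0 0 0 0.75"

```text
time_s: 3.7
eef_pos: [0.3231, 0.2921, 0.0599]
eef_rot: [0.001, -0.106, 0.994, 0.0]
wrist_force: [-1.0, 0.6, 0.0]
opening: 0.751
```

```bash
python3 g.py 0.322 0.291 0.024 12.1 0 1
```

```text
t 3.7 pos [0.3231 0.2921 0.0599] open 0.751139866228965 q [ 0.461   0.0539  2.064   0.0003  1.0215 -1.3228] F [-0.9568  0.5514  0.0273]
toolz target [ 0.  0. -1.] dworld [-0.0011 -0.0011 -0.0359]
d/N now frame units [ 0.0069 -0.0043  0.1795] rv units/N [0.0007 0.002  0.0015] rv deg [0.043  0.118  0.0926]
ROW [ 0.007 -0.004  0.179] [0.001 0.002 0.002]
```

>>> arm_command:
  motion: "0.007 -0.004 0.1 0.001 0.002 0 0.75; 0.002 0 0.08 0 0.002 0 0.75; 0 0 0 0 0 0 0.75"

```text
time_s: 3.95
eef_pos: [0.3294, 0.2956, 0.0299]
eef_rot: [0.007, -0.107, 0.994, 0.003]
wrist_force: [-0.3, -1.2, -0.9]
opening: 0.753
```

```bash
python3 g.py 0.322 0.291 0.024 12.1 0 1
```

```text
t 3.95 pos [0.3294 0.2956 0.0299] open 0.7527112742528522 q [ 0.4616  0.1191  2.071   0.0006  0.9367 -1.3231] F [-0.321  -1.2258 -0.8747]
toolz target [ 0.  0. -1.] dworld [-0.0074 -0.0046 -0.0059]
d/N now frame units [ 0.0415 -0.0149  0.0287] rv units/N [0.0039 0.0136 0.0023] rv deg [0.2362 0.8163 0.1403]
ROW [ 0.041 -0.015  0.029] [0.004 0.014 0.002]
```

>>> arm_command:
  motion: "0.041 -0.015 0.029 0.004 0.014 0.002 0.75; 0.005 0 0.003 0 0.003 0 0.75; 0 0 0 0 0 0 0.2; 0 0 0 0 0 0 0.2; 0 0 0 0 0 0 0.2; 0 0 0 0 0 0 0.2"

```text
time_s: 4.45
eef_pos: [0.326, 0.2936, 0.029]
eef_rot: [0.003, -0.106, 0.994, 0.002]
wrist_force: [0.1, 0.6, 0.8]
opening: 0.21
```

```bash
python3 g.py 0.322 0.291 0.12 12.1 0 3
```

```text
t 4.45 pos [0.326  0.2936 0.029 ] open 0.21007142081203767 q [ 0.4605  0.1189  2.0736  0.0012  0.943  -1.3228] F [0.0632 0.5655 0.8243]
toolz target [ 0.  0. -1.] dworld [-0.004  -0.0026  0.091 ]
d/N now frame units [ 0.0066 -0.0025 -0.1518] rv units/N [0.0008 0.0018 0.0002] rv deg [0.1404 0.3261 0.0347]
ROW [ 0.007 -0.003 -0.152] [0.001 0.002 0.   ]
```

```bash
python3 - <<'E'
from h import *
snap('wrist','w5.png');c=snap('side','d5.png')
a=cv2.imread('pics/w5.png');b=cv2.imread('pics/d5.png')
cv2.imwrite('pics/w5c.png',np.hstack([cv2.resize(a[100:400,170:470],(400,400)),cv2.resize(b[100:250,280:430],(400,400),interpolation=cv2.INTER_CUBIC)]))
E
```

```text
(no output)
```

View pics/w5c.png

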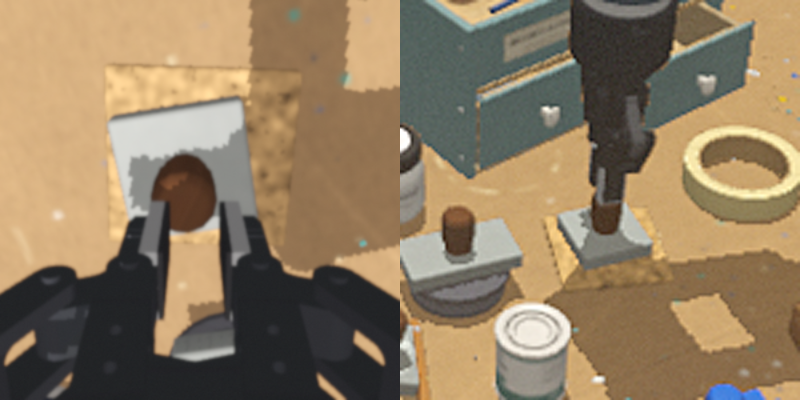

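```bash
python3 - <<'E'
from h import *
c=camera('wrist');o=get_obs()
M=np.array(c['mount']);iM=np.linalg.inv(M)
for p in [(.011,.012,0),(.011,-.012,0),(.011,.012,-.019),(-.011,.012,0),(0,0,0)]:
    q=WK@(iM@np.r_[p,1])[:3];q=q[:2]/q[2];print(p,q,'crop',(q-[170,100])*4/3)
T=wpose(c,o);print(o['eef_pos'],o['opening'])
for u in [(183,182)]: print(bp(WK,T,(u[0]*.75+170,u[1]*.75+100),.054))
q=np.array([[110,118],[242,98],[256,205]])*.75+[170,100]
print([bp(WK,T,k,.020)[:2] for k in q])
E
```

```text
(0.011, 0.012, 0) [334.6757 224.1267] crop [219.5676 165.5022]
(0.011, -0.012, 0) [292.0196 224.1399] crop [162.6928 165.5199]
(0.011, 0.012, -0.019) [336.8231 236.8773] crop [222.4308 182.5031]
(-0.011, 0.012, 0) [334.0274 259.7094] crop [218.7031 212.9458]
(0, 0, 0) [313.3841 242.23  ] crop [191.1788 189.64  ]
[0.3258 0.2935 0.0287] 0.20077138082628332
[0.3128 0.2877 0.054 ]
[array([0.3042, 0.2533]), array([0.2839, 0.3065]), array([0.3307, 0.3247])]
```

```bash
python3 - <<'E'
from h import *
b=cv2.imread('pics/d5.png');c=snap('scene','s5.png');a=cv2.imread('pics/s5.png')
K,T=CAL['side'];i=np.linalg.inv(T)
for n,p in [('tcp',(.3258,.2935,.0287)),('tip-34',(.3258,.2935,.0627)),('knob',(.3215,.2905,.054))]:
    for cam in ['side','scene']:
        K,T=CAL[cam];q=K@(np.linalg.inv(T)@np.r_[p,1])[:3];q=q[:2]/q[2];print(n,cam,q)
        im=b if cam=='side' else a
        q=np.round(q).astype(int); 
        if n!='knob': im[q[1],q[0]]=(0,0,255) if n=='tcp' else (0,255,0)
cv2.imwrite('pics/x5.png',np.hstack([cv2.resize(b[140:220,320:400],(400,400),interpolation=cv2.INTER_NEAREST),cv2.resize(a[210:290,270:350],(400,400),interpolation=cv2.INTER_NEAREST)]))
E
```

```text
tcp side [355.6614 182.7393]
tcp scene [306.747  258.2117]
tip-34 side [356.8419 170.2327]
tip-34 scene [306.0713 244.2518]
knob side [358.5134 172.6529]
knob scene [305.2392 250.4466]
```

View pics/x5.png

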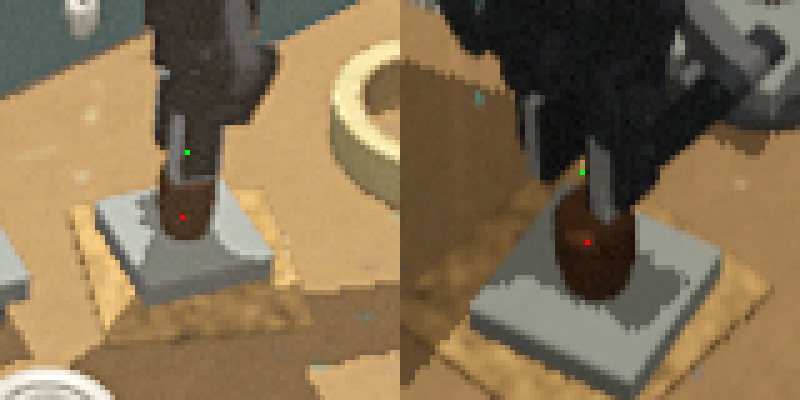

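>>> arm_command:
  motion: "0.02 -0.01 0 0 0.005 0 0.6; 0 0 0 0 0 0 0.6; 0 0 0 0 0 0 0.6"

```text
time_s: 4.9
eef_pos: [0.3215, 0.2902, 0.0283]
eef_rot: [-0.001, -0.106, 0.994, 0.001]
wrist_force: [0.1, 0.9, -0.2]
opening: 0.593
```

```bash
cat > v.py <<'E'
from h import *
import sys
n=sys.argv[1]
o=get_obs();c=camera('side')['img'];s=camera('scene')['img'];w=camera('wrist')['img']
x,y,z=o['eef_pos'] if len(sys.argv)<5 else map(float,sys.argv[2:5])
out=[]
for cam,im in (('side',c),('scene',s)):
    K,T=CAL[cam];q=K@(np.linalg.inv(T)@np.array([x,y,z,1]))[:3];q=np.round(q[:2]/q[2]).astype(int);print(cam,q)
    im=im.copy()
    x0=np.clip(q[0]-50,0,540);y0=np.clip(q[1]-50,0,300)
    out.append(cv2.resize(im[y0:y0+100,x0:x0+100],(400,400),interpolation=cv2.INTER_CUBIC))
cv2.imwrite('pics/'+n,np.hstack(out)[:,:,::-1]);cv2.imwrite('pics/w'+n,w[:,:,::-1])
print(o['eef_pos'],o['opening'],o['wrist_force'],o['time_s'])
E
python3 v.py a6.png; python3 g.py 0.322 0.291 0.024 12.1 0 1
```

```text
side [358 182]
scene [306 261]
[0.3215 0.2902 0.0283] 0.5930459822369313 [ 0.0596  0.9471 -0.1972] 4.9
t 5.05 pos [0.3216 0.2903 0.0283] open 0.6011446069360128 q [ 0.4569  0.1132  2.0818  0.0029  0.9475 -1.3275] F [0.3155 0.6622 0.4899]
toolz target [ 0.  0. -1.] dworld [ 0.0004  0.0007 -0.0043]
d/N now frame units [-0.0026  0.003   0.0217] rv units/N [ 0.002  -0.0014  0.0007] rv deg [ 0.1185 -0.0815  0.0416]
ROW [-0.003  0.003  0.022] [ 0.002 -0.001  0.001]
```

View pics/a6.png

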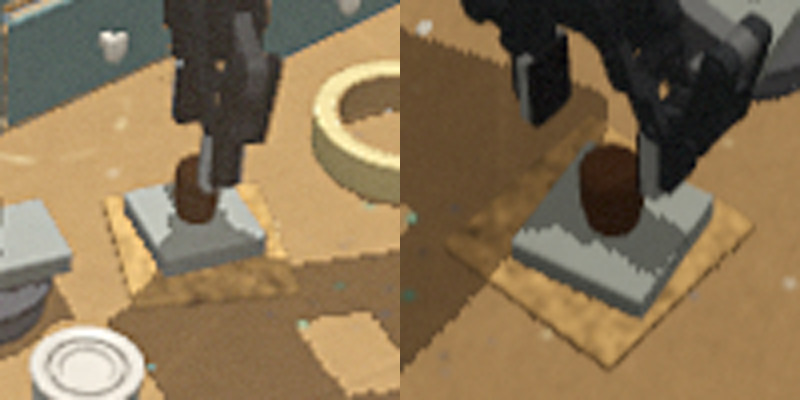

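View pics/wa6.png

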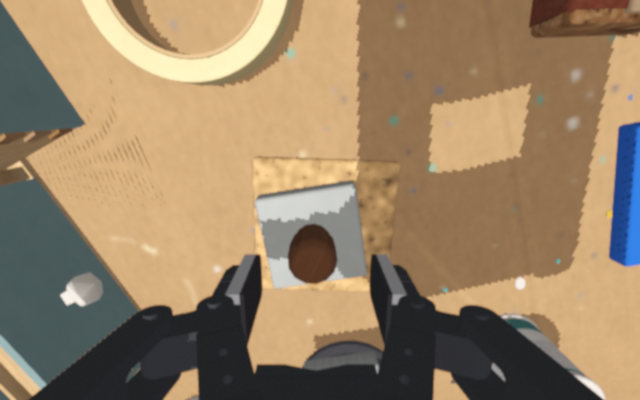

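```bash
python3 - <<'E'
from h import *
def tri(ps,pd):
    Ps=[]
    for cam in ('scene','side'):
        K,T=CAL[cam];Ps.append(K@np.linalg.inv(T)[:3])
    X=cv2.triangulatePoints(Ps[0],Ps[1],np.array(ps,float).reshape(2,1),np.array(pd,float).reshape(2,1));return (X[:3]/X[3]).ravel()
print(tri((291,242),(363,179)),tri((321,259),(356,162.5)))
E
```

```text
[0.3134 0.3156 0.0574] [0.3268 0.2599 0.0579]
```

>>> arm_command:
  motion: "0.012 -0.002 0.06 0 0.004 0 0.6; 0.012 -0.002 0 0 0.004 0 0.6"

```text
time_s: 5.22
eef_pos: [0.3177, 0.2888, 0.0166]
eef_rot: [-0.004, -0.106, 0.994, 0.001]
wrist_force: [-1.1, -0.2, -0.1]
opening: 0.599
```

```bash
python3 g.py 0.3225 0.2915 0.000 12.1 0 1
```

```text
t 5.2167 pos [0.3177 0.2888 0.0166] open 0.5992815077472645 q [ 0.4561  0.1342  2.0902  0.0055  0.9248 -1.3299] F [-1.0876 -0.2073 -0.1279]
toolz target [ 0.  0. -1.] dworld [ 0.0048  0.0027 -0.0166]
d/N now frame units [-0.027   0.0079  0.0826] rv units/N [ 0.0023 -0.0081  0.0007] rv deg [ 0.1401 -0.4847  0.039 ]
ROW [-0.027  0.008  0.083] [ 0.002 -0.008  0.001]
```

>>> arm_command:
  motion: "-0.015 0.008 0.06 0.002 -0.002 0 0.6; 0 0 0.03 0 0 0 0.6; 0 0 0 0 0 0 0.6"

```text
time_s: 5.47
eef_pos: [0.3202, 0.2911, -0.0013]
eef_rot: [-0.003, -0.106, 0.994, -0.0]
wrist_force: [-0.1, 0.7, 0.0]
opening: 0.6
```

```bash
python3 v.py a7.png; python3 g.py 0.3225 0.2915 0.000 12.1 0 1
```

```text
side [357 193]
scene [305 273]
[ 0.3202  0.2911 -0.0013] 0.6001594203695533 [-0.0883  0.6909  0.0496] 5.4667
t 5.6167 pos [ 0.321   0.2915 -0.0003] open 0.6018259023118131 q [ 0.4605  0.1781  2.0862  0.0026  0.8818 -1.3239] F [1.0973 0.4148 0.4827]
toolz target [ 0.  0. -1.] dworld [ 0.0015 -0.      0.0003]
d/N now frame units [-0.0075 -0.0017 -0.0018] rv units/N [ 0.0008 -0.0046  0.0008] rv deg [ 0.0472 -0.2762  0.0455]
ROW [-0.008 -0.002 -0.002] [ 0.001 -0.005  0.001]
```

View pics/a7.png

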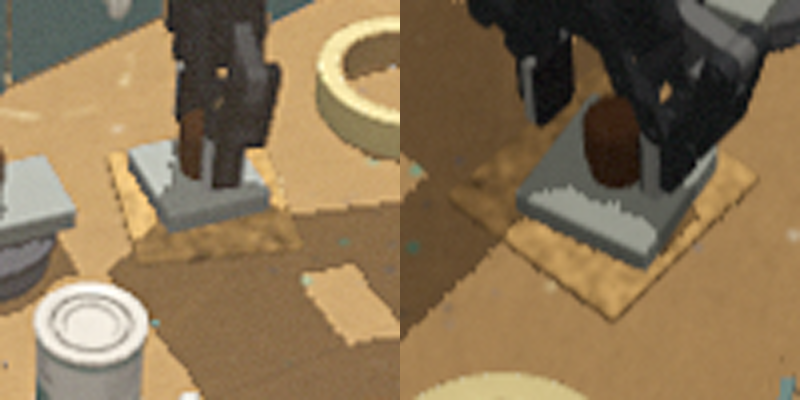

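>>> arm_command:
  motion: "0 0 0 0 -0.005 0 0.1; 0 0 0 0 0 0 0.1; 0 0 0 0 0 0 0.1; 0 0 0 0 0 0 0.1; 0 0 0 0 0 0 0.1"

```text
time_s: 6.03
eef_pos: [0.322, 0.292, 0.0015]
eef_rot: [0.002, -0.106, 0.994, 0.001]
wrist_force: [-0.9, -0.1, -0.9]
opening: 0.282
```

>>> arm_command:
  motion: "0 0 -0.15 0 0 0 0.1; 0 0 -0.18 0 0 0 0.1; 0 0 -0.18 0 0 0 0.1; 0 0 -0.1 0 0 0 0.1; -0.05 0 0 0 0 0 0.1"

```text
time_s: 6.45
eef_pos: [0.327, 0.2919, 0.1252]
eef_rot: [-0.003, -0.106, 0.994, -0.001]
wrist_force: [-0.1, 0.5, -0.1]
opening: 0.281
```

```bash
python3 g.py 0.581 0.341 0.13 12.1 0 8
```

```text
t 6.45 pos [0.327  0.2919 0.1252] open 0.2809793102445927 q [ 0.4561 -0.0415  2.0044  0.0009  1.1858 -1.3275] F [-0.0751  0.5122 -0.1116]
toolz target [ 0.  0. -1.] dworld [0.254  0.0491 0.0048]
d/N now frame units [-0.1617 -0.0035 -0.0041] rv units/N [-0.0001 -0.0008  0.0002] rv deg [-0.0539 -0.4059  0.0727]
ROW [-0.162 -0.003 -0.004] [-0.    -0.001  0.   ]
```

>>> arm_command:
  motion: "-0.162 -0.003 -0.004 0 -0.001 0 0.1; -0.162 -0.003 -0.004 0 -0.001 0 0.1; -0.162 -0.003 -0.004 0 -0.001 0 0.1; -0.162 -0.003 -0.004 0 -0.001 0 0.1; -0.162 -0.003 -0.004 0 -0.001 0 0.1; -0.162 -0.003 -0.004 0 -0.001 0 0.1; -0.162 -0.003 -0.004 0 -0.001 0 0.1; -0.12 -0.003 0 0 0 0 0.1; 0 0 0 0 0 0 0.1"

```text
time_s: 7.2
eef_pos: [0.5858, 0.3412, 0.1198]
eef_rot: [-0.0, -0.106, 0.994, -0.001]
wrist_force: [-1.2, -0.6, -0.2]
opening: 0.282
```

```bash
python3 g.py 0.581 0.341 0.02 12.1 0 4;python3 v.py a8.png
```

```text
t 7.2 pos [0.5858 0.3412 0.1198] open 0.28236038389626544 q [ 0.3533  0.4771  1.3909 -0.001   1.2748 -1.4305] F [-1.1632 -0.644  -0.1657]
toolz target [ 0.  0. -1.] dworld [-0.0048 -0.0002 -0.0998]
d/N now frame units [0.0058 0.0012 0.1248] rv units/N [-0.0003 -0.0003  0.0005] rv deg [-0.0627 -0.0622  0.1154]
ROW [0.006 0.001 0.125] [-0. -0.  0.]
side [226 159]
scene [407 133]
[0.5858 0.3412 0.1198] 0.28236038389626544 [-1.1632 -0.644  -0.1657] 7.2
```

View pics/wa8.png

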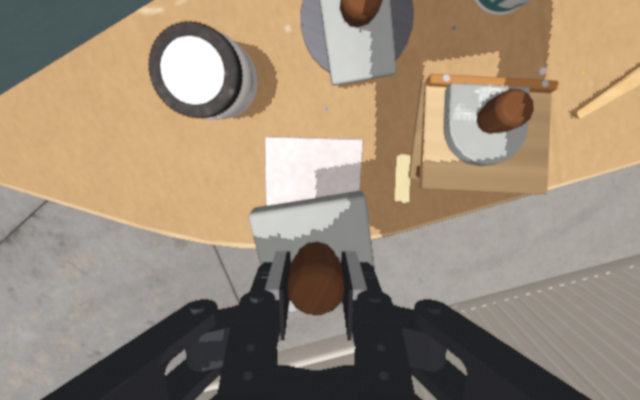

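>>> arm_command:
  motion: "0.02 0.001 0.12 0 0.003 0 0.1; 0.02 0.001 0.12 0 0.003 0 0.1; 0.02 0.001 0.12 0 0.003 0 0.1; 0.01 0 0.06 0 0.002 0 0.1; 0 0 0 0 0 0 0.1"

```text
time_s: 7.77
eef_pos: [0.5608, 0.339, 0.0342]
eef_rot: [-0.008, -0.109, 0.994, -0.001]
wrist_force: [-1.3, -0.6, -0.4]
opening: 0.282
```

```bash
python3 g.py 0.581 0.341 0.001 12.1 0 1
```

```text
t 7.7667 pos [0.5608 0.339  0.0342] open 0.2819557599741767 q [ 0.362   0.5435  1.4847  0.0021  1.1304 -1.4273] F [-1.3063 -0.6144 -0.4118]
toolz target [ 0.  0. -1.] dworld [ 0.0202  0.002  -0.0332]
d/N now frame units [-0.1037 -0.0122  0.164 ] rv units/N [-0.0006 -0.0164  0.0061] rv deg [-0.0351 -0.9819  0.3683]
ROW [-0.104 -0.012  0.164] [-0.001 -0.016  0.006]
```

>>> arm_command:
  motion: "-0.05 -0.006 0.06 0 -0.008 0.003 0.1; -0.05 -0.006 0.04 0 -0.008 0.003 0.1; 0 0 0 0 0 0 0.1"

```text
time_s: 8.02
eef_pos: [0.5797, 0.3418, 0.0151]
eef_rot: [0.0, -0.106, 0.994, -0.0]
wrist_force: [-0.9, -0.2, -0.4]
opening: 0.281
```

```bash
python3 g.py 0.581 0.341 0.0005 12.1 0 1
```

```text
t 8.0167 pos [0.5797 0.3418 0.0151] open 0.2807599575845061 q [ 0.3571  0.5913  1.4553 -0.0006  1.0945 -1.4264] F [-0.8677 -0.1789 -0.3754]
toolz target [ 0.  0. -1.] dworld [ 0.0013 -0.0008 -0.0146]
d/N now frame units [-0.0053 -0.0053  0.0731] rv units/N [-0.0005  0.0005  0.0017] rv deg [-0.0274  0.032   0.1047]
ROW [-0.005 -0.005  0.073] [-0.     0.001  0.002]
```

>>> arm_command:
  motion: "-0.005 -0.003 0.05 0 0 0 0.1; -0.003 0 0.025 0 0 0 0.1; 0 0 0 0 0 0 0.1"

```text
time_s: 8.27
eef_pos: [0.5832, 0.3423, 0.0019]
eef_rot: [0.002, -0.106, 0.994, 0.0]
wrist_force: [0.1, -0.8, -0.6]
opening: 0.282
```

```bash
python3 g.py 0.581 0.341 0.0 12.1 0 1;python3 v.py a9.png
```

```text
t 8.2667 pos [0.5832 0.3423 0.0019] open 0.2821753180194464 q [ 0.3559  0.6132  1.4521 -0.0005  1.0721 -1.4278] F [ 0.1279 -0.7733 -0.5749]
toolz target [ 0.  0. -1.] dworld [-0.0022 -0.0013 -0.0019]
d/N now frame units [ 0.0124 -0.0041  0.0097] rv units/N [0.0002 0.0041 0.0019] rv deg [0.0101 0.2458 0.1153]
ROW [ 0.012 -0.004  0.01 ] [0.    0.004 0.002]
side [233 204]
scene [399 183]
[0.5832 0.3423 0.0019] 0.2821753180194464 [ 0.1279 -0.7733 -0.5749] 8.2667
```

View pics/a9.png

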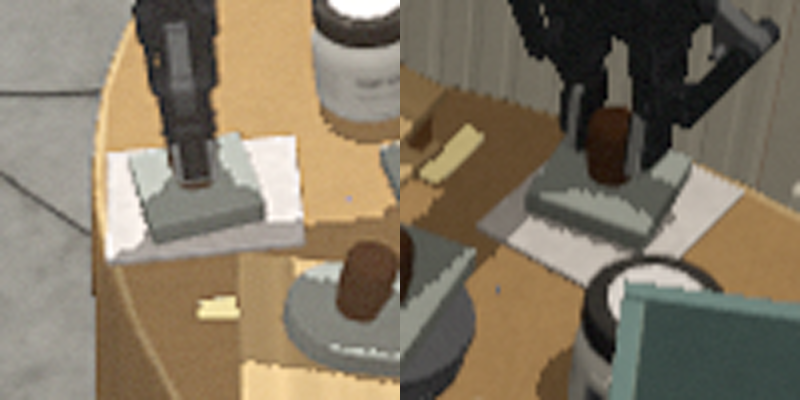

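>>> arm_command:
  motion: "0.003 0 0.012 0 0.002 0 0.1; 0 0 0 0 0 0 0.1; 0 0 0 0 0 0 0.55; 0 0 0 0 0 0 0.55; 0 0 0 0 0 0 0.55; 0 0 0 0 0 0 0.55"

```text
time_s: 8.92
eef_pos: [0.5841, 0.343, 0.0025]
eef_rot: [0.003, -0.107, 0.994, 0.001]
wrist_force: [0.1, -0.1, 0.5]
opening: 0.553
```

>>> arm_command:
  motion: "0 0 -0.12 0 0 0 0.55; 0 0 -0.18 0 0 0 0.6; 0 0 -0.18 0 0 0 0.7; 0 0 -0.15 0 0 0 0.7; 0 0 0 0 0 0 0.7"

```text
time_s: 9.33
eef_pos: [0.5809, 0.3417, 0.13]
eef_rot: [-0.001, -0.106, 0.994, -0.0]
wrist_force: [0.5, -0.1, 1.4]
opening: 0.702
```

```bash
python3 v.py a10.png; python3 - <<'E'
import numpy as np
# stand frame -> world
y=np.radians(9.9);c=np.array([.4993,.463])
def W(x,yy): return c+np.array([np.cos(y)*x-np.sin(y)*yy,np.sin(y)*x+np.cos(y)*yy])
n=np.array([-np.sin(.3),np.cos(.3)])
for nm,up,yy in (('arch',.027,-.0065),('obl',.0255,0)):
    o=np.array([-.035,.02])+up*np.array([np.cos(.3),np.sin(.3)])
    for h in (0,-.006,.0,.014+.034,.15):   # TCP distance above underside along normal
        p=o+h*n; print(nm,h,W(p[0],yy),p[1])
E
```

```text
side [227 155]
scene [405 129]
[0.5809 0.3417 0.13  ] 0.7024072606643709 [ 0.5128 -0.107   1.4139] 9.3333
arch 0 [0.49134871 0.45501402] 0.027979045579856168
arch -0.006 [0.49309542 0.45531888] 0.02224702664510253
arch 0.0 [0.49134871 0.45501402] 0.027979045579856168
arch 0.048 [0.47737496 0.45257522] 0.07383519705788526
arch 0.15 [0.44768075 0.44739275] 0.17127951894869706
obl 0 [0.4888195  0.46117086] 0.02753576526986416
obl -0.006 [0.49056622 0.46147571] 0.02180374633511052
obl 0.0 [0.4888195  0.46117086] 0.02753576526986416
obl 0.048 [0.47484575 0.45873205] 0.07339191674789325
obl 0.15 [0.44515154 0.45354958] 0.17083623863870503
```

View pics/wa10.png

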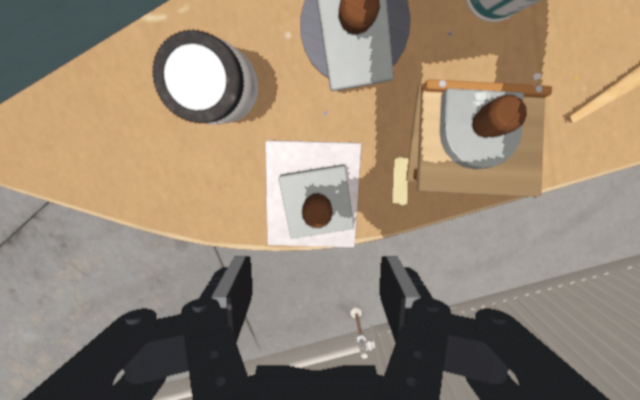

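```bash
python3 - <<'E'
import cv2,numpy as np
a=cv2.imread('pics/wa10.png');cv2.imwrite('pics/z10.png',np.vstack([cv2.resize(a[60:210,400:560],(640,600),interpolation=cv2.INTER_CUBIC)]))
E
python3 - <<'E'
from h import *
o=get_obs();c=camera('wrist');T=wpose(c,o);np.save('w10T.npy',T);print(o['eef_pos'],o['eef_rot'])
E
```

```text
[0.5769 0.3401 0.1222] [-0.0061 -0.1064  0.9943 -0.0016]
```

View pics/z10.png

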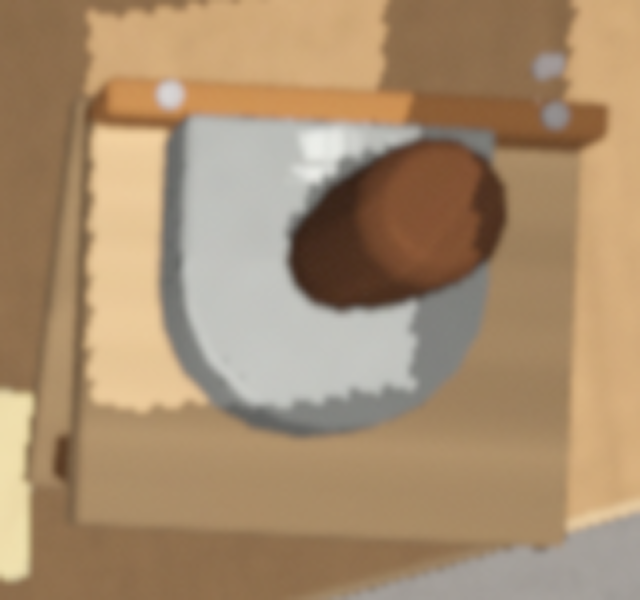

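```bash
python3 g.py 0.468 0.451 0.115 9.9 0.3 5
```

```text
t 9.5333 pos [0.576  0.3398 0.1208] open 0.701068578509676 q [ 0.3559  0.4669  1.4035 -0.0001  1.2863 -1.428 ] F [-0.4369 -0.8769 -0.4785]
toolz target [ 0.2911  0.0508 -0.9553] dworld [-0.108   0.1112 -0.0058]
d/N now frame units [0.082  0.1316 0.0067] rv units/N [ 0.0007 -0.0601  0.0077] rv deg [  0.2046 -18.038    2.3147]
ROW [ 0.085  0.13  -0.004] [ 0.001 -0.06   0.008]
```

>>> arm_command:
  motion: "0.085 0.13 -0.004 0.001 -0.06 0.008 0.7; 0.085 0.13 -0.004 0.001 -0.06 0.008 0.7; 0.085 0.13 -0.004 0.001 -0.06 0.008 0.7; 0.085 0.13 -0.004 0.001 -0.06 0.008 0.7; 0.085 0.13 -0.004 0.001 -0.06 0.008 0.7; 0 0 0 0 0 0 0.7; 0 0 0 0 0 0 0.7"

```text
time_s: 10.12
eef_pos: [0.4575, 0.4476, 0.0966]
eef_rot: [0.145, -0.082, 0.986, 0.008]
wrist_force: [1.2, -0.5, -0.5]
opening: 0.702
```

```bash
python3 g.py 0.474 0.452 0.085 9.9 0.3 1
```

```text
t 10.1167 pos [0.4575 0.4476 0.0966] open 0.7016623633730646 q [ 0.67    0.2873  1.7349 -0.1909  0.8755 -0.9629] F [ 1.1991 -0.5131 -0.4983]
toolz target [ 0.2911  0.0508 -0.9553] dworld [ 0.0165  0.0044 -0.0116]
d/N now frame units [-0.0648  0.0085  0.08  ] rv units/N [-0.0096 -0.0084 -0.0044] rv deg [-0.5748 -0.5049 -0.2637]
ROW [-0.065  0.009  0.08 ] [-0.01  -0.008 -0.004]
```

>>> arm_command:
  motion: "-0.07 0.009 0.06 -0.01 -0.008 -0.004 0.7; 0 0 0 0 0 0 0.7; 0 0 0 0 0 0 0.7; 0 0 0 0 0 0 0.7"

```text
time_s: 10.45
eef_pos: [0.4715, 0.4492, 0.0832]
eef_rot: [0.144, -0.086, 0.986, 0.01]
wrist_force: [-0.3, -0.7, 0.2]
opening: 0.699
```

```bash
python3 - <<'E'
from h import *
o=get_obs();c=snap('wrist','w11.png');T=wpose(c,o);np.save('w11T.npy',T);print(o['eef_pos'],get_obs()['eef_pos'])
a=cv2.imread('pics/w11.png');cv2.imwrite('pics/z11.png',cv2.resize(a[100:300,200:440],None,fx=3.3,fy=3,interpolation=cv2.INTER_CUBIC))
E
python3 g.py 0.474 0.452 0.085 9.9 0.3 1;python3 v.py a11.png
```

```text
[0.4715 0.4492 0.0832] [0.4716 0.4491 0.0833]
t 10.5 pos [0.4716 0.4491 0.0833] open 0.701636198774485 q [ 0.6527  0.3246  1.7169 -0.1807  0.8524 -0.9891] F [ 0.6601  0.7324 -0.4879]
toolz target [ 0.2911  0.0508 -0.9553] dworld [0.0024 0.0029 0.0017]
d/N now frame units [-0.0164  0.0123 -0.004 ] rv units/N [-0.0041 -0.0106  0.001 ] rv deg [-0.2443 -0.6376  0.0617]
ROW [-0.016  0.012 -0.004] [-0.004 -0.011  0.001]
side [281 212]
scene [317 146]
[0.4716 0.4491 0.0833] 0.701636198774485 [ 0.6601  0.7324 -0.4879] 10.5
```

View pics/z11.png

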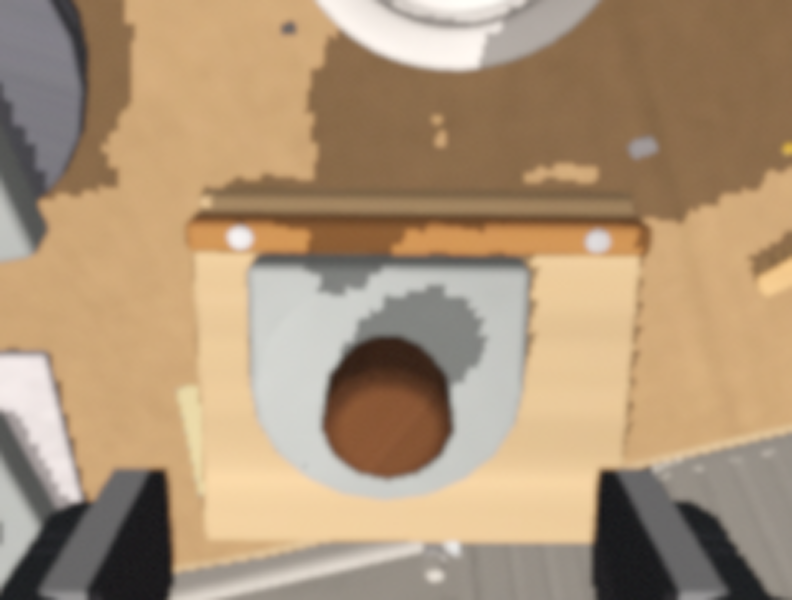

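View pics/a11.png

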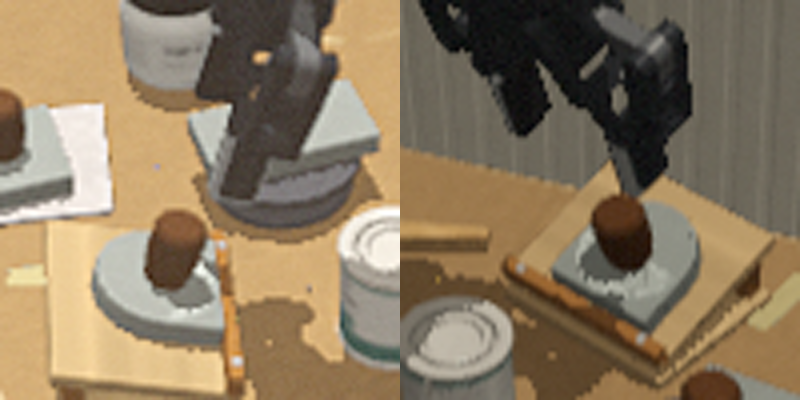

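```bash
python3 - <<'E'
from h import *
T=np.load('w11T.npy')
C=lambda x,y:(x/3.3+200-.3,y/3+100-.3)
P=lambda l,z:np.array([bp(WK,T,C(*p),z)[:2] for p in l])
k=P([(388,422)],.0739);cl=P([(192,252),(645,257)],.0276);hi=P([(207,540),(622,543)],.0436)
ac=P([(250,262),(529,264)],.020+.0134)
print(k,cl,hi,ac)
def ang(r): return np.degrees(np.arctan2(*(r[1]-r[0])[::-1]))-90
print(ang(cl),ang(hi),ang(ac),np.linalg.norm(cl[1]-cl[0]),np.linalg.norm(hi[1]-hi[0]))
y=np.radians((ang(cl)+ang(hi))/2);ex=np.array([np.cos(y),np.sin(y)]);ey=np.array([-ex[1],ex[0]])
c1=cl.mean(0)+.0374*ex;c2=hi.mean(0)-.0414*ex;print('centre',c1,c2,np.degrees(y))
c=(c1+c2)/2;print('knob in stand',(k[0]-c)@ex,(k[0]-c)@ey)
E
```

```text
[[0.4769 0.4524]] [[0.471  0.4091]
 [0.4556 0.5043]] [[0.5483 0.421 ]
 [0.5319 0.5194]] [[0.4682 0.4218]
 [0.4586 0.479 ]]
9.211734426483787 9.455219071910989 9.490310267475508 0.09649915071032292 0.09978517031373461
centre [0.5002 0.4628] [0.4992 0.4635] 9.333476749197388
knob in stand -0.024292208943635495 -0.006854423199906181
```

```bash
python3 g.py 0.4815 0.4532 0.0581 9.6 0.3 2
```

```text
t 10.65 pos [0.4717 0.4499 0.0844] open 0.6987722877634237 q [ 0.6536  0.3232  1.7167 -0.1807  0.8518 -0.989 ] F [-0.2234  0.6075 -0.1646]
toolz target [ 0.2914  0.0493 -0.9553] dworld [ 0.0098  0.0033 -0.0263]
d/N now frame units [-0.0057  0.004   0.0702] rv units/N [-0.0007 -0.0044  0.0032] rv deg [-0.0827 -0.5243  0.3793]
ROW [-0.005  0.004  0.07 ] [-0.001 -0.004  0.003]
```

>>> arm_command:
  motion: "-0.002 0.005 0.08 -0.001 -0.004 0.003 0.65; 0 0.004 0.07 -0.001 -0.002 0.003 0.65; 0 0 0 0 0 0 0.65; 0 0 0 0 0 0 0.65"

```text
time_s: 10.98
eef_pos: [0.4823, 0.4538, 0.0581]
eef_rot: [0.149, -0.082, 0.985, 0.014]
wrist_force: [0.5, 0.4, 0.2]
opening: 0.654
```

```bash
python3 g.py 0.492 0.455 0.0242 9.6 0.3 2
```

```text
t 10.9833 pos [0.4823 0.4538 0.0581] open 0.6541780610597662 q [ 0.6484  0.3756  1.7115 -0.1907  0.7939 -0.9726] F [0.5315 0.3518 0.1977]
toolz target [ 0.2914  0.0493 -0.9553] dworld [ 0.0097  0.0012 -0.0339]
d/N now frame units [ 0.0018 -0.0014  0.0881] rv units/N [ 0.0011  0.0005 -0.0008] rv deg [ 0.1324  0.0659 -0.0901]
ROW [ 0.002 -0.001  0.088] [ 0.001  0.001 -0.001]
```

>>> arm_command:
  motion: "0.002 -0.001 0.09 0.001 0.001 0 0.6; 0.002 -0.001 0.08 0.001 0.001 0 0.6; 0 0 0 0 0 0 0.6; 0 0 0 0 0 0 0.6"

```text
time_s: 11.32
eef_pos: [0.4932, 0.4564, 0.0292]
eef_rot: [0.15, -0.082, 0.985, 0.014]
wrist_force: [-0.7, -0.3, 0.0]
opening: 0.6
```

```bash
python3 g.py 0.492 0.455 0.0242 9.6 0.3 1; python3 v.py a12.png
```

```text
t 11.3167 pos [0.4932 0.4564 0.0292] open 0.599997964378785 q [ 0.6412  0.4366  1.697  -0.1992  0.7454 -0.9668] F [-0.6965 -0.2576  0.0251]
toolz target [ 0.2914  0.0493 -0.9553] dworld [-0.0012 -0.0014 -0.005 ]
d/N now frame units [ 0.0144 -0.0061  0.0219] rv units/N [ 0.0021  0.0031 -0.0018] rv deg [ 0.1272  0.1863 -0.1061]
ROW [ 0.014 -0.006  0.022] [ 0.002  0.003 -0.002]
side [270 236]
scene [323 162]
[0.4932 0.4564 0.0292] 0.599997964378785 [-0.6965 -0.2576  0.0251] 11.3167
```

View pics/a12.png

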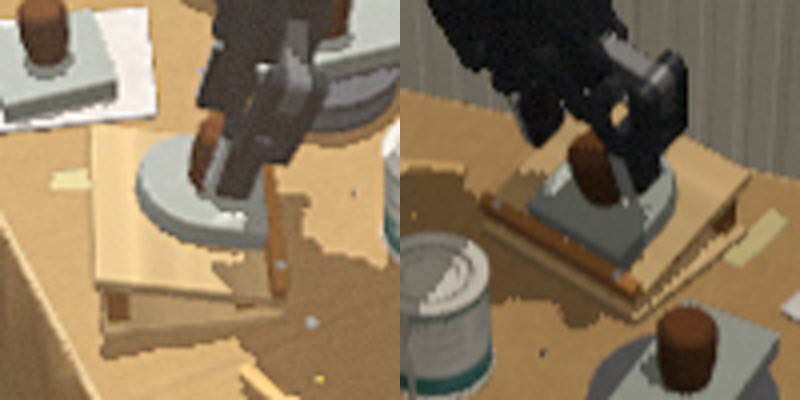

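>>> arm_command:
  motion: "0.01 -0.004 0.018 0.002 0.003 0 0.6; 0 0 0 0 0 0 0.6; 0 0 0 0 0 0 0.1; 0 0 0 0 0 0 0.1; 0 0 0 0 0 0 0.1; 0 0 0 0 0 0 0.1; 0 0 0 0 0 0 0.1"

```text
time_s: 12.05
eef_pos: [0.4932, 0.457, 0.0292]
eef_rot: [0.151, -0.082, 0.985, 0.014]
wrist_force: [-0.4, -0.4, -0.5]
opening: 0.276
```

>>> arm_command:
  motion: "0 0 -0.1 0 0 0 0.1; 0 0 -0.18 0 0 0 0.1; 0 0 -0.18 0 0 0 0.1; 0 0 -0.15 0 0 0 0.1; 0 0 0 0 0 0 0.1"

```text
time_s: 12.47
eef_pos: [0.4545, 0.4482, 0.1453]
eef_rot: [0.147, -0.082, 0.986, 0.012]
wrist_force: [1.5, 1.4, 0.9]
opening: 0.277
```

```bash
python3 g.py 0.325 0.302 0.14 9.6 0 6
```

```text
t 12.4667 pos [0.4545 0.4482 0.1453] open 0.2771061089778679 q [ 0.672   0.2156  1.7149 -0.1753  0.9573 -0.9815] F [1.5401 1.4123 0.9016]
toolz target [ 0.  0. -1.] dworld [-0.1295 -0.1462 -0.0053]
d/N now frame units [ 0.1223 -0.1024 -0.0328] rv units/N [-0.0002  0.0473 -0.0003] rv deg [-0.0622 17.0131 -0.118 ]
ROW [ 0.126 -0.102 -0.018] [-0.     0.047 -0.   ]
```

>>> arm_command:
  motion: "0.126 -0.102 -0.03 0 0.047 0 0.1; 0.126 -0.102 -0.02 0 0.047 0 0.1; 0.126 -0.102 -0.018 0 0.047 0 0.1; 0.126 -0.102 -0.018 0 0.047 0 0.1; 0.126 -0.102 -0.018 0 0.047 0 0.1; 0.126 -0.102 -0.018 0 0.047 0 0.1; 0 0 0 0 0 0 0.1; 0 0 0 0 0 0 0.1"

```text
time_s: 13.13
eef_pos: [0.318, 0.2979, 0.1425]
eef_rot: [-0.004, -0.084, 0.996, 0.001]
wrist_force: [0.7, 0.4, -0.9]
opening: 0.277
```

```bash
python3 g.py 0.322 0.2985 0.05 9.6 0 3
```

```text
t 13.1333 pos [0.318  0.2979 0.1425] open 0.2770179750043847 q [ 0.4748 -0.0733  1.9958  0.0055  1.2261 -1.2663] F [ 0.6696  0.4322 -0.9333]
toolz target [ 0.  0. -1.] dworld [ 0.004   0.0006 -0.0925]
d/N now frame units [-0.008  -0.0006  0.1542] rv units/N [ 0.0009 -0.0026  0.0003] rv deg [ 0.1609 -0.4726  0.0471]
ROW [-0.008 -0.     0.154] [ 0.001 -0.003  0.   ]
```

>>> arm_command:
  motion: "0.012 0 0.15 0.001 0.002 0 0.1; 0.015 0 0.15 0.001 0.002 0 0.1; 0.015 0 0.12 0 0.002 0 0.1; 0 0 0 0 0 0 0.1; 0 0 0 0 0 0 0.1"

```text
time_s: 13.55
eef_pos: [0.3138, 0.2996, 0.0573]
eef_rot: [-0.002, -0.084, 0.996, 0.001]
wrist_force: [0.2, 0.2, 1.4]
opening: 0.277
```

```bash
python3 g.py 0.322 0.2985 0.0095 9.6 0 1; python3 v.py a13.png
```

```text
t 13.55 pos [0.3138 0.2996 0.0573] open 0.2772635515399447 q [ 0.4837  0.0579  2.0662  0.005   1.0204 -1.2574] F [0.1616 0.2291 1.3855]
toolz target [ 0.  0. -1.] dworld [ 0.0082 -0.0011 -0.0478]
d/N now frame units [-0.0406 -0.0129  0.2389] rv units/N [ 0.003  -0.004   0.0002] rv deg [ 0.1775 -0.2379  0.0103]
ROW [-0.041 -0.013  0.239] [ 0.003 -0.004  0.   ]
side [363 174]
scene [298 248]
[0.3138 0.2996 0.0573] 0.2772635515399447 [0.1616 0.2291 1.3855] 13.55
```

View pics/wa13.png

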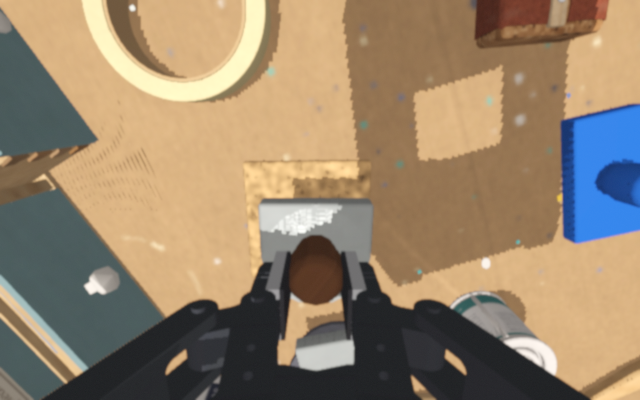

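>>> arm_command:
  motion: "-0.03 -0.01 0.1 0.002 -0.002 0 0.1; -0.005 0 0.1 0 0 0 0.1; 0 0 0 0 0 0 0.1; 0 0 0 0 0 0 0.1"

```text
time_s: 14.03
eef_pos: [0.3289, 0.3032, 0.0245]
eef_rot: [0.007, -0.084, 0.996, 0.004]
wrist_force: [0.1, 0.1, 0.0]
opening: 0.279
```

```bash
python3 g.py 0.322 0.2985 0.0065 9.6 0 1; python3 v.py a14.png
```

```text
t 14.0333 pos [0.3289 0.3032 0.0245] open 0.27902524322845923 q [ 0.4772  0.1394  2.0621  0.0018  0.9247 -1.2634] F [0.0862 0.0606 0.043 ]
toolz target [ 0.  0. -1.] dworld [-0.0069 -0.0047 -0.018 ]
d/N now frame units [ 0.039  -0.018   0.0895] rv units/N [0.0058 0.0136 0.0011] rv deg [0.3478 0.8171 0.0664]
ROW [ 0.039 -0.018  0.09 ] [0.006 0.014 0.001]
side [354 187]
scene [305 255]
[0.3289 0.3032 0.0245] 0.27902524322845923 [0.0862 0.0606 0.043 ] 14.0333
```

View pics/a14.png

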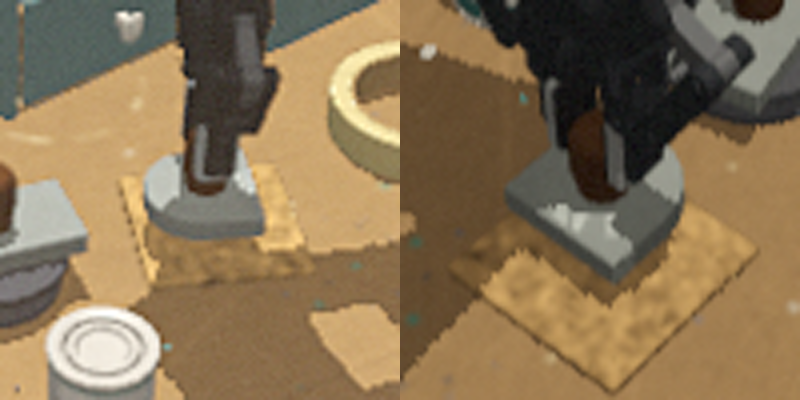

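View pics/wa14.png

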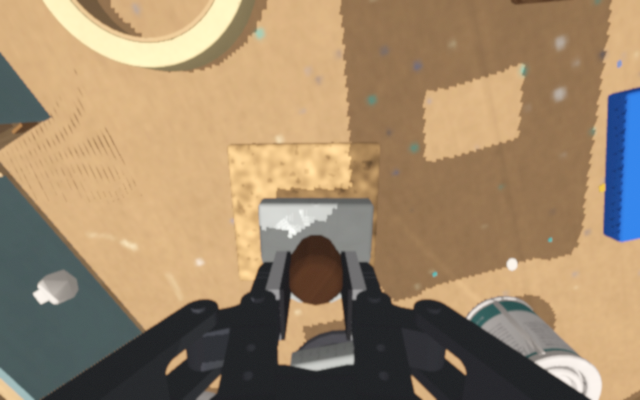

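>>> arm_command:
  motion: "0.03 -0.025 0.035 0.004 0.01 0 0.1; 0.02 -0.003 0.03 0.002 0.006 0 0.1; 0 0 0 0 0 0 0.1; 0 0 0 0 0 0 0.1"

```text
time_s: 14.52
eef_pos: [0.3204, 0.2962, 0.013]
eef_rot: [0.0, -0.084, 0.996, 0.0]
wrist_force: [0.4, -0.2, -0.5]
opening: 0.276
```

```bash
python3 g.py 0.322 0.2972 0.0065 9.6 0 1; python3 v.py a15.png
```

```text
t 14.5167 pos [0.3204 0.2962 0.013 ] open 0.2755190668554067 q [ 0.4724  0.1512  2.0801  0.0005  0.9095 -1.2678] F [ 0.3582 -0.1845 -0.5137]
toolz target [ 0.  0. -1.] dworld [ 0.0016  0.001  -0.0065]
d/N now frame units [-0.0085  0.0037  0.0327] rv units/N [0.0006 0.0006 0.0015] rv deg [0.035  0.0357 0.0896]
ROW [-0.008  0.004  0.033] [0.001 0.001 0.001]
side [358 189]
scene [303 265]
[0.3204 0.2962 0.013 ] 0.2755190668554067 [ 0.3582 -0.1845 -0.5137] 14.5167
```

View pics/a15.png

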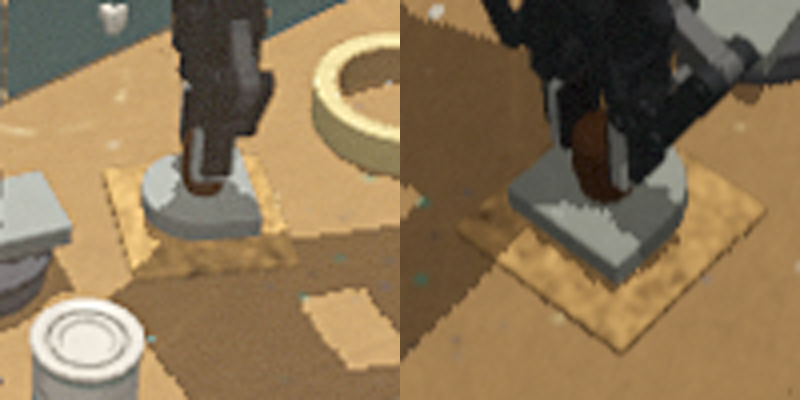

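View pics/wa15.png

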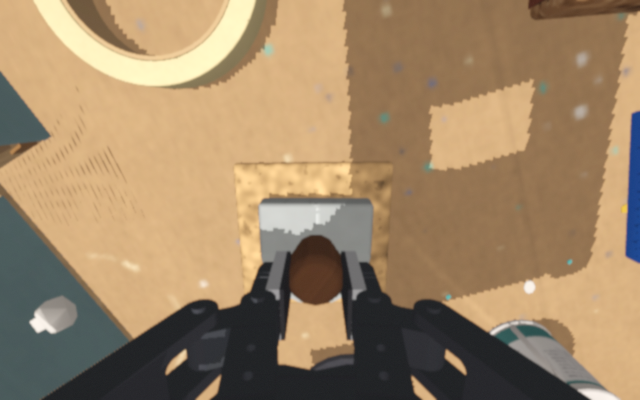

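>>> arm_command:
  motion: "0 0.004 0.025 0.001 0.002 0 0.1; 0.002 0 0.012 0 0.002 0 0.1; 0 0 0 0 0 0 0.1; 0 0 0 0 0 0 0.1"

```text
time_s: 15.0
eef_pos: [0.3207, 0.2974, 0.0066]
eef_rot: [-0.002, -0.085, 0.996, -0.001]
wrist_force: [0.3, -1.5, 1.5]
opening: 0.275
```

```bash
python3 g.py 0.322 0.2972 0.0065 9.6 0 1
```

```text
t 15.0 pos [0.3207 0.2974 0.0066] open 0.27457131881844926 q [ 0.4748  0.1702  2.0756  0.0004  0.8994 -1.2659] F [ 0.3409 -1.464   1.5097]
toolz target [ 0.  0. -1.] dworld [ 0.0013 -0.0002 -0.0001]
d/N now frame units [-0.0061 -0.0023  0.0006] rv units/N [-0.0008 -0.0033  0.002 ] rv deg [-0.0463 -0.1999  0.1223]
ROW [-0.006 -0.002  0.001] [-0.001 -0.003  0.002]
```

>>> arm_command:
  motion: "-0.003 0 0.005 0 0 0 0.1; 0 0 0 0 0 0 0.55; 0 0 0 0 0 0 0.55; 0 0 0 0 0 0 0.55; 0 0 0 0 0 0 0.55"

```text
time_s: 15.42
eef_pos: [0.3212, 0.2979, 0.0064]
eef_rot: [-0.003, -0.085, 0.996, -0.001]
wrist_force: [-0.2, 0.2, -0.6]
opening: 0.551
```

>>> arm_command:
  motion: "0 0 -0.1 0 0 0 0.55; 0 0 -0.18 0 0 0 0.6; 0 0 -0.18 0 0 0 0.7; 0 0 -0.18 0 0 0 0.7; 0 0 0 0 0 0 0.7; 0 0 0 0 0 0 0.7"

```text
time_s: 15.92
eef_pos: [0.3198, 0.2969, 0.137]
eef_rot: [-0.006, -0.085, 0.996, -0.002]
wrist_force: [0.4, 0.3, -1.8]
opening: 0.7
```

```bash
python3 - <<'E'
from h import *
o=get_obs();c=snap('wrist','w16.png');T=wpose(c,o);np.save('w16T.npy',T);print(o['eef_pos'],get_obs()['eef_pos'])
a=cv2.imread('pics/w16.png');cv2.imwrite('pics/z16.png',cv2.resize(a[100:380,180:460],None,fx=2.8,fy=2.1,interpolation=cv2.INTER_CUBIC))
E
```

```text
[0.3198 0.2969 0.137 ] [0.3205 0.2973 0.1373]
```

View pics/z16.png

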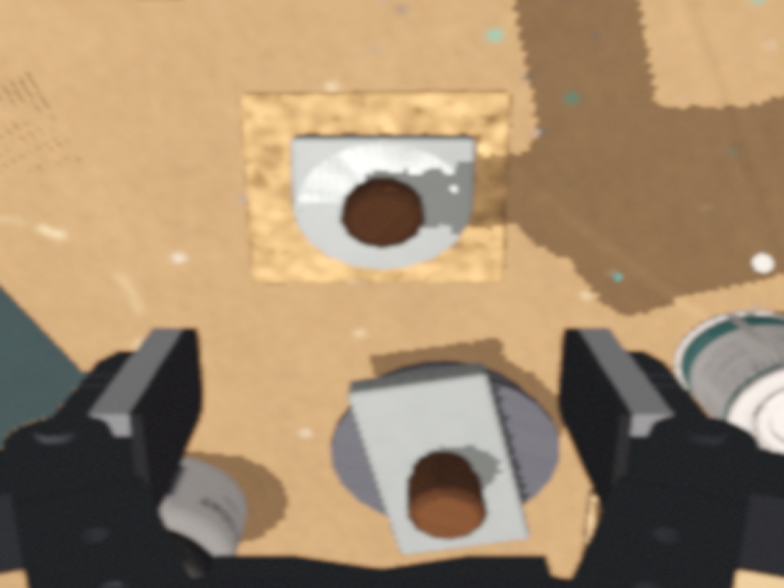

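```bash
cat > q.py <<'E'
from h import *
T=np.load('w16T.npy')
C=lambda x,y:(x/2.8+180-.3,y/2.1+100-.3)
P=lambda l,z:np.array([bp(WK,T,C(*p),z)[:2] for p in l])
m=P([(243,93),(510,95),(503,280),(252,282)],.006);print('mat',m.mean(0))
a=P([(293,140),(475,140)],.020);e=P([(382,269)],.020);d=a.mean(0);u=(e[0]-d)/np.linalg.norm(e[0]-d);print('arch edge len',np.linalg.norm(a[1]-a[0]),'depth',np.linalg.norm(e[0]-d),'knob',d+.027*u,'knob by top',P([(382,222)],.054))
r=P([(350,393),(488,376),(527,537),(403,553)],.038);print('obl',r,r.mean(0),np.degrees(np.arctan2(*(r[2]-r[1])[::-1])),np.degrees(np.arctan2(*(r[3]-r[0])[::-1])))
print('oblknob',P([(447,514)],.072),'disc',P([(331,448),(560,448)],.024),P([(331,448),(560,448)],.024).mean(0))
E
python3 q.py
```

```text
mat [0.3206 0.2969]
arch edge len 0.05816004327111554 depth 0.05831647708668201 knob [0.3215 0.2992] knob by top [[0.3212 0.2988]]
obl [[0.4057 0.3024]
 [0.3896 0.3462]
 [0.4709 0.3772]
 [0.4876 0.3351]] [0.4384 0.3402] 20.829666675249626 21.723282086609213
oblknob [[0.4364 0.339 ]] disc [[0.4441 0.3012]
 [0.4301 0.3826]] [0.4371 0.3419]
```

```bash
python3 g.py 0.438 0.341 0.12 -68.8 0 12
```

```text
t 15.9667 pos [0.3205 0.2973 0.1373] open 0.7001770564599485 q [ 0.4745 -0.0584  1.9934  0.0007  1.2175 -1.2662] F [0.5075 0.077  0.3969]
toolz target [ 0.  0. -1.] dworld [ 0.1175  0.0437 -0.0173]
d/N now frame units [-0.0514  0.0097  0.0066] rv units/N [-0.0008 -0.0006  0.1091] rv deg [-0.5458 -0.4048 78.5189]
ROW [-0.039  0.041  0.007] [-0.001 -0.001  0.109]
```

>>> arm_command:
  motion: "-0.039 0.041 0.007 -0.001 -0.001 0.109 0.7; -0.039 0.041 0.007 -0.001 -0.001 0.109 0.7; -0.039 0.041 0.007 -0.001 -0.001 0.109 0.7; -0.039 0.041 0.007 -0.001 -0.001 0.109 0.7; -0.039 0.041 0.007 -0.001 -0.001 0.109 0.7; -0.039 0.041 0.007 -0.001 -0.001 0.109 0.7; -0.039 0.041 0.007 -0.001 -0.001 0.109 0.7; -0.039 0.041 0.007 -0.001 -0.001 0.109 0.7; -0.039 0.041 0.007 -0.001 -0.001 0.109 0.7; -0.039 0.041 0.007 -0.001 -0.001 0.109 0.7"

```text
time_s: 16.8
eef_pos: [0.4114, 0.3419, 0.1054]
eef_rot: [-0.005, 0.489, 0.872, -0.008]
wrist_force: [0.6, -0.5, 0.4]
opening: 0.7
```

```bash
python3 g.py 0.438 0.341 0.11 -68.8 0 3
```

```text
t 16.8 pos [0.4114 0.3419 0.1054] open 0.7003578389097177 q [ 0.4719  0.2123  1.7743 -0.001   1.1738 -0.0766] F [ 0.6466 -0.5152  0.4176]
toolz target [ 0.  0. -1.] dworld [ 0.0266 -0.0009  0.0046]
d/N now frame units [-0.0243  0.0369 -0.0084] rv units/N [-0.006   0.0004  0.0569] rv deg [-1.0797  0.0674 10.2482]
ROW [-0.022  0.038 -0.008] [-0.006  0.     0.057]
```

>>> arm_command:
  motion: "-0.022 0.038 -0.008 -0.006 0 0.057 0.7; -0.022 0.038 -0.008 -0.006 0 0.057 0.7; -0.022 0.038 -0.008 -0.006 0 0.057 0.7; 0 0 0 0 0 0 0.7; 0 0 0 0 0 0 0.7; 0 0 0 0 0 0 0.7"

```text
time_s: 17.3
eef_pos: [0.435, 0.3374, 0.0978]
eef_rot: [-0.004, 0.571, 0.821, -0.008]
wrist_force: [-1.0, -0.1, -0.5]
opening: 0.703
```

```bash
python3 - <<'E'
from h import *
o=get_obs();c=snap('wrist','w17.png');T=wpose(c,o);np.save('w17T.npy',T);print(o['eef_pos'],get_obs()['eef_pos'])
a=cv2.imread('pics/w17.png');cv2.imwrite('pics/z17.png',cv2.resize(a[100:380,180:460],None,fx=2.8,fy=2.1,interpolation=cv2.INTER_CUBIC))
E
python3 g.py 0.438 0.341 0.06 -68.8 0 3
```

```text
[0.435  0.3374 0.0978] [0.4347 0.3373 0.0977]
t 17.35 pos [0.4347 0.3373 0.0977] open 0.7003790645555316 q [ 0.4452  0.2533  1.7415 -0.0016  1.164   0.09  ] F [-0.6308  0.9691  0.7256]
toolz target [ 0.  0. -1.] dworld [ 0.0033  0.0037 -0.0377]
d/N now frame units [0.004  0.0084 0.0627] rv units/N [-0.0054  0.0009 -0.0045] rv deg [-0.9745  0.1663 -0.8097]
ROW [0.004 0.008 0.063] [-0.005  0.001 -0.004]
```

View pics/z17.png

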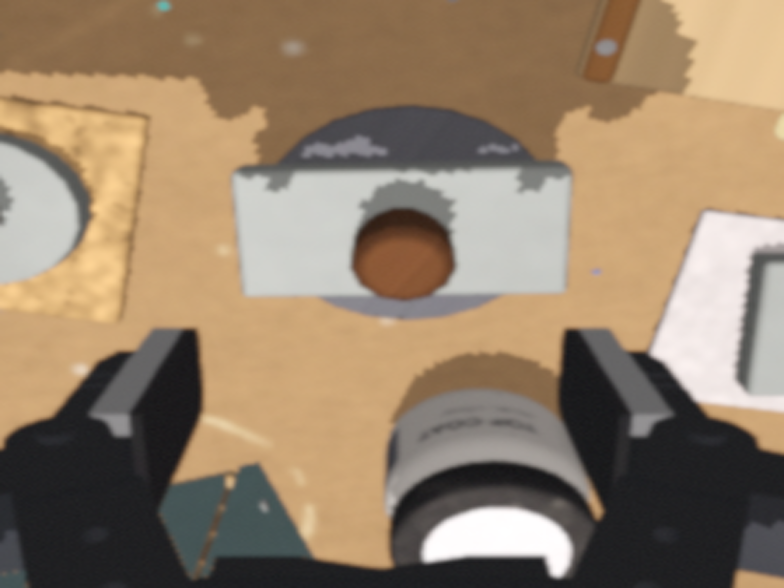

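```bash
python3 - <<'E'
from h import *
T=np.load('w17T.npy')
C=lambda x,y:(x/2.8+180-.3,y/2.1+100-.3)
P=lambda l,z:np.array([bp(WK,T,C(*p),z)[:2] for p in l])
r=P([(234,172),(571,172),(566,294),(243,297)],.038);print(r.mean(0),[np.degrees(np.arctan2(*(r[b]-r[a])[::-1])) for a,b in ((0,1),(3,2))],np.linalg.norm(r[1]-r[0]))
print(P([(404,265)],.072))
print('disc top/bot',P([(405,105),(405,319)],.024), 'mean',P([(405,105),(405,319)],.024).mean(0))
# finger centre
print(P([(200,330),(564,330)],.0977+.03).mean(0))
E
```

```text
[0.4402 0.3402] [np.float64(20.600794898484086), np.float64(21.555039324790368)] 0.08747265762356674
[[0.4397 0.3414]]
disc top/bot [[0.425  0.3819]
 [0.4546 0.304 ]] mean [0.4398 0.3429]
[0.4339 0.3444]
```

>>> arm_command:
  motion: "0.006 0.015 0.08 -0.006 0.001 -0.004 0.65; 0.006 0.012 0.08 -0.006 0.001 -0.004 0.65; 0 0 0 0 0 0 0.65; 0 0 0 0 0 0 0.65"

```text
time_s: 17.68
eef_pos: [0.4368, 0.3418, 0.0645]
eef_rot: [-0.001, 0.565, 0.825, -0.002]
wrist_force: [-0.5, 0.4, -0.1]
opening: 0.65
```

```bash
python3 g.py 0.4392 0.3408 0.021 -68.8 0 1
```

```text
t 17.6833 pos [0.4368 0.3418 0.0645] open 0.6499384952331684 q [ 0.4501  0.3005  1.7592 -0.0002  1.087   0.08  ] F [-0.5463  0.4231 -0.1153]
toolz target [ 0.  0. -1.] dworld [ 0.0024 -0.001  -0.0435]
d/N now frame units [-0.009   0.0103  0.2173] rv units/N [-0.0047  0.0006  0.0002] rv deg [-0.2847  0.0338  0.0101]
ROW [-0.009  0.01   0.217] [-0.005  0.001  0.   ]
```

>>> arm_command:
  motion: "-0.005 0.006 0.11 -0.003 0 0 0.6; -0.003 0.005 0.1 -0.002 0 0 0.6; 0 0 0 0 0 0 0.6; 0 0 0 0 0 0 0.6"

```text
time_s: 18.02
eef_pos: [0.4403, 0.3425, 0.0252]
eef_rot: [0.001, 0.564, 0.826, 0.002]
wrist_force: [0.1, -0.7, -0.1]
opening: 0.605
```

```bash
python3 g.py 0.4392 0.3408 0.021 -68.8 0 1; python3 v.py a18.png
```

```text
t 18.0167 pos [0.4403 0.3425 0.0252] open 0.6046570032288328 q [ 0.4486  0.3618  1.7739 -0.0007  1.002   0.0757] F [ 0.1263 -0.6705 -0.1409]
toolz target [ 0.  0. -1.] dworld [-0.0011 -0.0017 -0.0042]
d/N now frame units [-0.0056 -0.0083  0.021 ] rv units/N [0.0037 0.0003 0.0031] rv deg [0.2238 0.0152 0.1856]
ROW [-0.006 -0.008  0.021] [0.004 0.    0.003]
side [301 198]
scene [341 209]
[0.4403 0.3425 0.0252] 0.6046570032288328 [ 0.1263 -0.6705 -0.1409] 18.0167
```

View pics/a18.png

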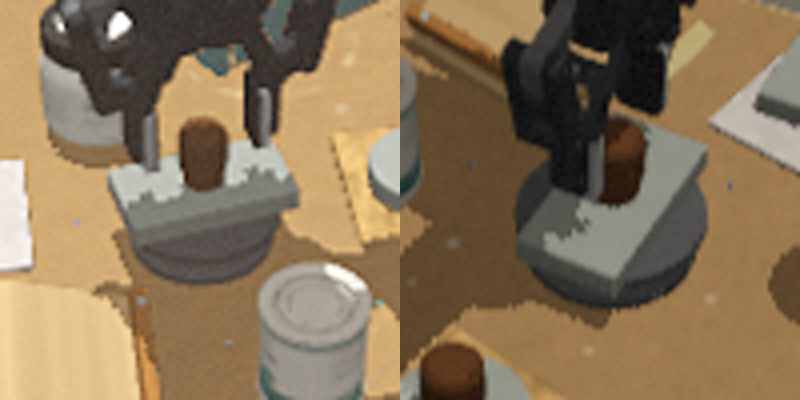

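>>> arm_command:
  motion: "-0.006 -0.008 0.015 0.003 0 0.003 0.6; 0 0 0 0 0 0 0.6; 0 0 0 0 0 0 0.1; 0 0 0 0 0 0 0.1; 0 0 0 0 0 0 0.1; 0 0 0 0 0 0 0.1; 0 0 0 0 0 0 0.1"

```text
time_s: 18.75
eef_pos: [0.4422, 0.3422, 0.027]
eef_rot: [0.002, 0.565, 0.825, 0.004]
wrist_force: [-1.2, 0.1, -2.0]
opening: 0.277
```

>>> arm_command:
  motion: "0 0 -0.1 0 0 0 0.1; 0 0 -0.18 0 0 0 0.1; 0 0 -0.18 0 0 0 0.1; 0 0 -0.12 0 0 0 0.1; 0 0 0 0 0 0 0.1"

```text
time_s: 19.17
eef_pos: [0.4381, 0.3401, 0.1434]
eef_rot: [-0.0, 0.565, 0.825, -0.001]
wrist_force: [0.7, -0.7, -0.6]
opening: 0.272
```

```bash
python3 g.py 0.438 0.41 0.16 9.6 0 11; python3 v.py a19.png
```

```text
t 19.1667 pos [0.4381 0.3401 0.1434] open 0.2716719873429865 q [ 0.4462  0.1943  1.7108 -0.0003  1.2382  0.0766] F [ 0.6953 -0.6713 -0.628 ]
toolz target [ 0.  0. -1.] dworld [-0.0001  0.0699  0.0166]
d/N now frame units [ 0.0296  0.0114 -0.0076] rv units/N [-0.0001 -0.0001 -0.1188] rv deg [ -0.0909  -0.0426 -78.4177]
ROW [ 0.019  0.029 -0.008] [-0.    -0.    -0.119]
side [302 150]
scene [343 158]
[0.4381 0.3401 0.1434] 0.2716719873429865 [ 0.6953 -0.6713 -0.628 ] 19.1667
```

View pics/wa19.png

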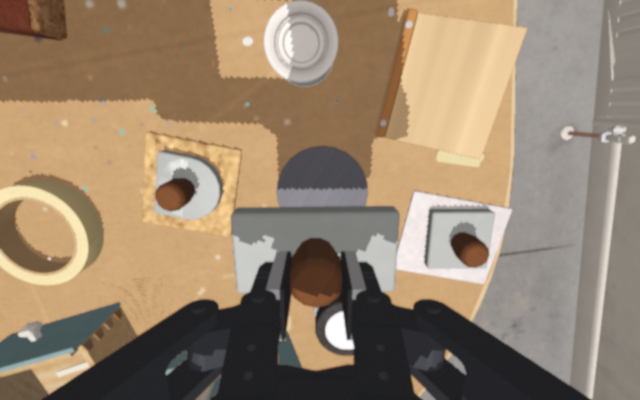

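>>> arm_command:
  motion: "0.019 0.029 -0.008 0 0 -0.119 0.1; 0.019 0.029 -0.008 0 0 -0.119 0.1; 0.019 0.029 -0.008 0 0 -0.119 0.1; 0.019 0.029 -0.008 0 0 -0.119 0.1; 0.019 0.029 -0.008 0 0 -0.119 0.1; 0.019 0.029 -0.008 0 0 -0.119 0.1; 0.019 0.029 -0.008 0 0 -0.119 0.1; 0.019 0.029 -0.008 0 0 -0.119 0.1; 0.019 0.029 -0.008 0 0 -0.119 0.1; 0.019 0.029 -0.008 0 0 -0.119 0.1"

```text
time_s: 20.15
eef_pos: [0.4254, 0.3965, 0.1257]
eef_rot: [-0.024, -0.026, 0.999, -0.012]
wrist_force: [0.9, 0.1, -1.1]
opening: 0.273
```

```bash
python3 g.py 0.458 0.455 0.13 9.6 0.3 5
```

```text
t 20.15 pos [0.4254 0.3965 0.1257] open 0.27260498296265073 q [ 0.5448  0.3085  1.6091  0.0025  1.2772 -1.0792] F [ 0.8506  0.1221 -1.0846]
toolz target [ 0.2914  0.0493 -0.9553] dworld [0.0326 0.0585 0.0043]
d/N now frame units [-0.0354  0.0566 -0.0073] rv units/N [-0.0071 -0.0666 -0.0213] rv deg [ -2.142  -19.99    -6.3784]
ROW [-0.039  0.055 -0.001] [-0.007 -0.067 -0.021]
```

>>> arm_command:
  motion: "-0.039 0.055 -0.015 -0.007 -0.067 -0.021 0.1; -0.039 0.055 -0.01 -0.007 -0.067 -0.021 0.1; -0.039 0.055 -0.005 -0.007 -0.067 -0.021 0.1; -0.039 0.055 -0.005 -0.007 -0.067 -0.021 0.1; -0.039 0.055 -0.005 -0.007 -0.067 -0.021 0.1; 0 0 0 0 0 0 0.1; 0 0 0 0 0 0 0.1"

```text
time_s: 20.73
eef_pos: [0.4488, 0.4514, 0.1156]
eef_rot: [0.143, -0.09, 0.986, 0.006]
wrist_force: [-0.1, 0.1, 0.1]
opening: 0.274
```

```bash
python3 g.py 0.471 0.458 0.0877 9.6 0.3 2
```

```text
t 20.7333 pos [0.4488 0.4514 0.1156] open 0.274401397229279 q [ 0.6843  0.2585  1.7264 -0.187   0.9189 -0.973 ] F [-0.1484  0.0943  0.1342]
toolz target [ 0.2914  0.0493 -0.9553] dworld [ 0.0222  0.0066 -0.0279]
d/N now frame units [-0.0355  0.0073  0.0832] rv units/N [-0.0044 -0.0064  0.0078] rv deg [-0.5283 -0.7736  0.933 ]
ROW [-0.035  0.007  0.083] [-0.004 -0.006  0.008]
```

>>> arm_command:
  motion: "-0.04 0.009 0.08 -0.004 -0.006 0.008 0.1; -0.035 0.005 0.06 -0.004 -0.006 0.008 0.1; 0 0 0 0 0 0 0.1; 0 0 0 0 0 0 0.1; 0 0 0 0 0 0 0.1"

```text
time_s: 21.15
eef_pos: [0.4691, 0.4535, 0.086]
eef_rot: [0.141, -0.08, 0.987, 0.009]
wrist_force: [-0.1, -0.1, -0.9]
opening: 0.275
```

```bash
python3 v.py a20.png;  python3 g.py 0.471 0.458 0.0877 9.6 0.3 1
```

```text
side [282 213]
scene [314 144]
[0.4691 0.4535 0.086 ] 0.2745831562619332 [-0.0592 -0.057  -0.8893] 21.15
t 21.3 pos [0.4693 0.4542 0.0871] open 0.278549041667583 q [ 0.6634  0.3263  1.705  -0.1838  0.868  -0.9683] F [ 0.8247 -0.2406 -1.3038]
toolz target [ 0.2914  0.0493 -0.9553] dworld [0.0017 0.0038 0.0006]
d/N now frame units [-0.012   0.0172  0.0003] rv units/N [-0.0056 -0.013  -0.0037] rv deg [-0.3353 -0.783  -0.2191]
ROW [-0.012  0.017  0.   ] [-0.006 -0.013 -0.004]
```

View pics/a20.png

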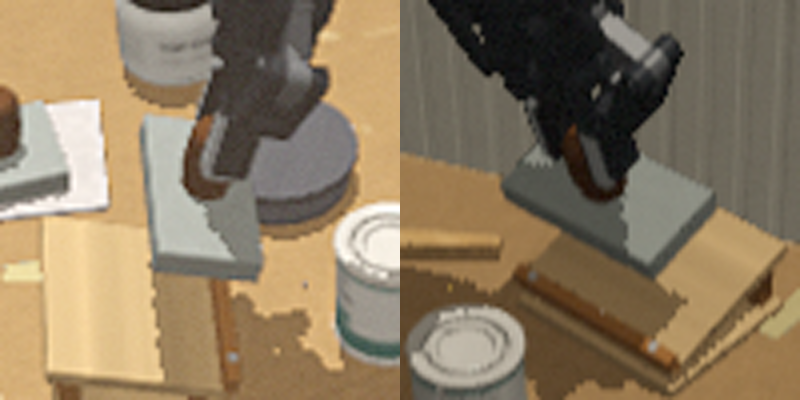

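View pics/wa20.png

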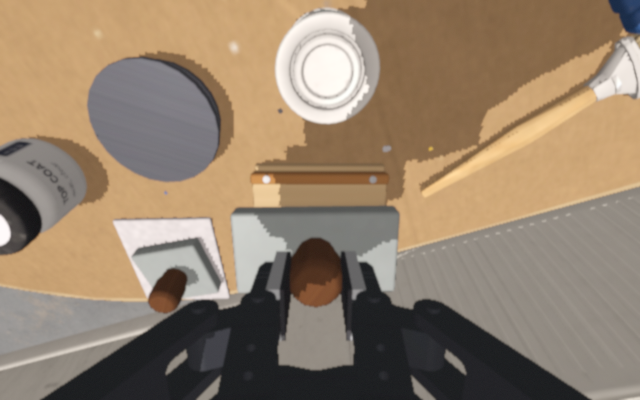

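>>> arm_command:
  motion: "-0.006 0.015 0.08 -0.003 -0.006 -0.002 0.1; -0.004 0.004 0.08 -0.002 -0.005 -0.002 0.1; 0 0 0 0 0 0 0.1; 0 0 0 0 0 0 0.1; 0 0 0 0 0 0 0.1"

```text
time_s: 21.72
eef_pos: [0.481, 0.4615, 0.0611]
eef_rot: [0.15, -0.083, 0.985, 0.014]
wrist_force: [-0.1, -0.4, -0.7]
opening: 0.274
```

```bash
python3 v.py a21.png;  python3 g.py 0.4884 0.4611 0.0304 9.6 0.3 1
```

```text
side [276 226]
scene [317 150]
[0.481  0.4615 0.0611] 0.27410519766034225 [-0.0762 -0.4448 -0.7371] 21.7167
t 21.8667 pos [0.4815 0.4619 0.0617] open 0.2688321373202012 q [ 0.661   0.3793  1.6982 -0.1948  0.8022 -0.9607] F [ 0.4643 -0.4087 -1.09  ]
toolz target [ 0.2914  0.0493 -0.9553] dworld [ 0.0069 -0.0008 -0.0313]
d/N now frame units [ 0.0151 -0.0104  0.1593] rv units/N [0.0031 0.0043 0.0001] rv deg [0.1831 0.2551 0.0051]
ROW [ 0.015 -0.01   0.159] [0.003 0.004 0.   ]
```

View pics/a21.png

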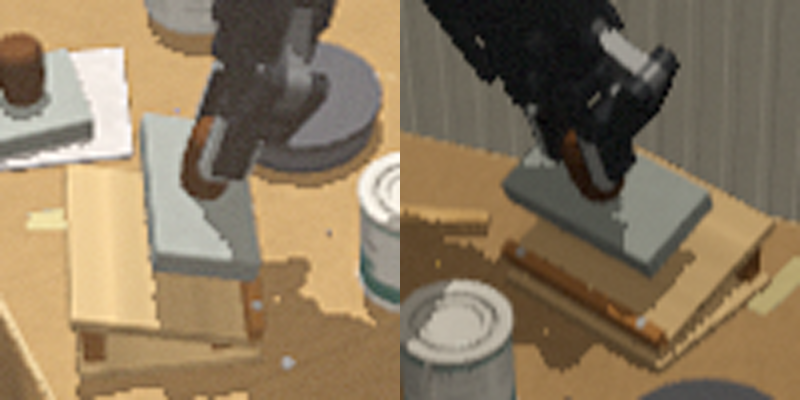

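View pics/wa21.png

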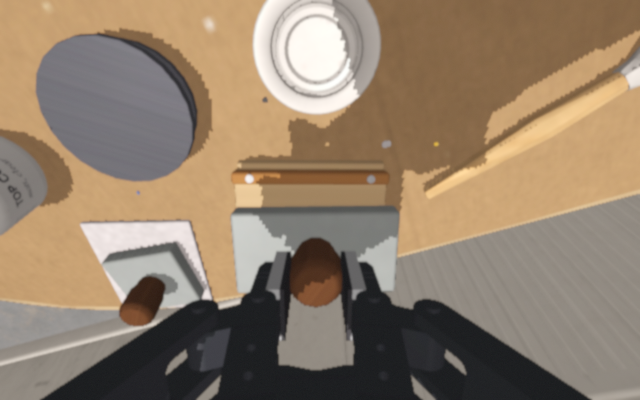

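>>> arm_command:
  motion: "0.008 -0.012 0.07 0.003 0.004 0 0.1; 0.005 -0.002 0.05 0 0 0 0.1; 0 0 0 0 0 0 0.1; 0 0 0 0 0 0 0.1; 0 0 0 0 0 0 0.1"

```text
time_s: 22.28
eef_pos: [0.4873, 0.4601, 0.0367]
eef_rot: [0.149, -0.083, 0.985, 0.013]
wrist_force: [0.6, -0.1, -0.8]
opening: 0.276
```

```bash
python3 v.py a22.png;  python3 g.py 0.4884 0.4611 0.0304 9.6 0.3 1
```

```text
side [273 234]
scene [320 159]
[0.4873 0.4601 0.0367] 0.27593325934414137 [ 0.5842 -0.1441 -0.8269] 22.2833
t 22.4333 pos [0.4876 0.4604 0.0375] open 0.2720525966452631 q [ 0.653   0.4233  1.6952 -0.2008  0.7638 -0.9583] F [ 0.7931 -0.8141 -0.9296]
toolz target [ 0.2914  0.0493 -0.9553] dworld [ 0.0008  0.0007 -0.0071]
d/N now frame units [0.0064 0.0027 0.035 ] rv units/N [ 0.0009  0.002  -0.0001] rv deg [ 0.0534  0.1171 -0.0052]
ROW [0.006 0.003 0.035] [ 0.001  0.002 -0.   ]
```

View pics/a22.png

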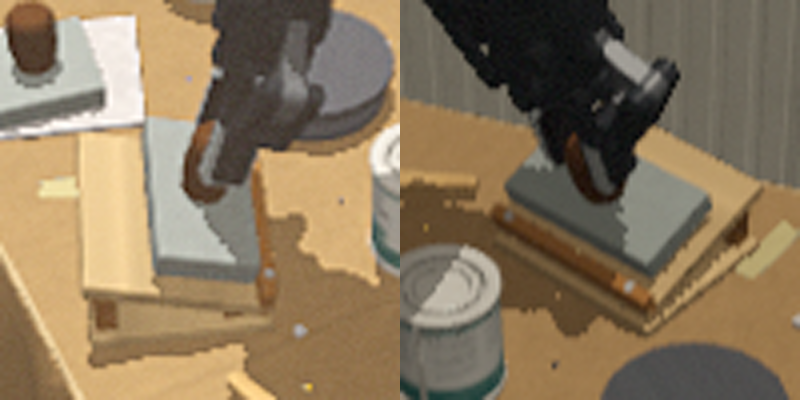

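View pics/wa22.png

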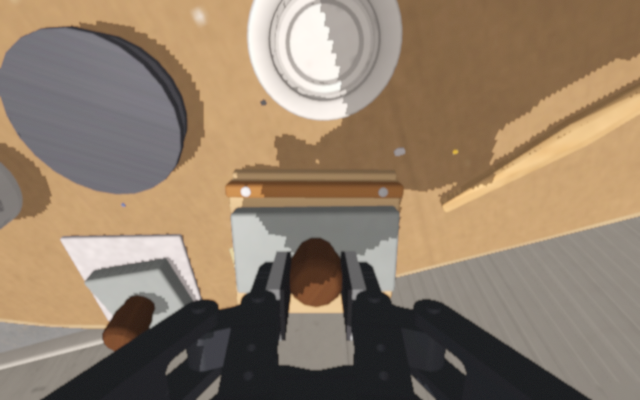

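>>> arm_command:
  motion: "0.006 0 0.022 0 0.001 0 0.1; 0.004 0 0.012 0 0 0 0.1; 0 0 0 0 0 0 0.1; 0 0 0 0 0 0 0.1"

```text
time_s: 22.77
eef_pos: [0.4881, 0.461, 0.0306]
eef_rot: [0.15, -0.083, 0.985, 0.013]
wrist_force: [-0.0, -0.6, -0.7]
opening: 0.271
```

```bash
python3 v.py a23.png;  python3 g.py 0.4884 0.4611 0.0304 9.6 0.3 1
```

```text
side [273 237]
scene [320 161]
[0.4881 0.461  0.0306] 0.27086217901194193 [-0.0009 -0.5645 -0.6708] 22.7667
t 22.9167 pos [0.4882 0.461  0.0308] open 0.2731186125524967 q [ 0.6528  0.4347  1.6956 -0.2025  0.7514 -0.9555] F [ 0.1799  0.4488 -0.1339]
toolz target [ 0.2914  0.0493 -0.9553] dworld [ 0.0002  0.0001 -0.0004]
d/N now frame units [-0.0002  0.0001  0.0024] rv units/N [ 0.0018  0.0024 -0.0001] rv deg [ 0.1075  0.1468 -0.0036]
ROW [-0.     0.     0.002] [ 0.002  0.002 -0.   ]
```

View pics/a23.png

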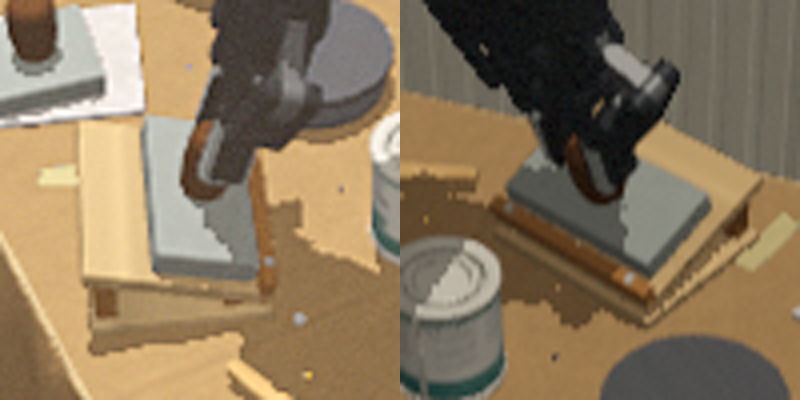

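View pics/wa23.png

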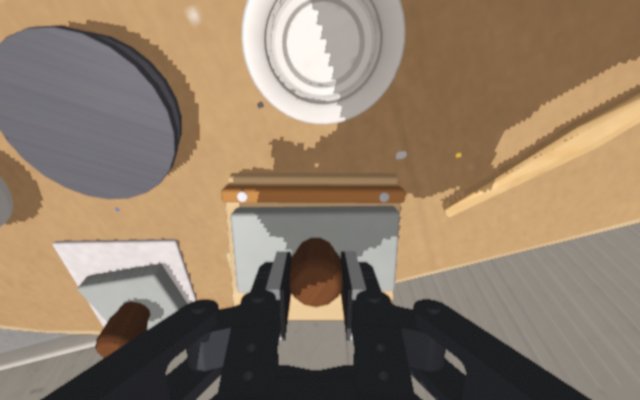

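>>> arm_command:
  motion: "0.01 0 0.01 0.001 0.001 0 0.1; 0.004 0 0.005 0 0 0 0.1; 0 0 0 0 0 0 0.1; 0 0 0 0 0 0 0.1"

```text
time_s: 23.25
eef_pos: [0.4883, 0.4614, 0.0304]
eef_rot: [0.152, -0.083, 0.985, 0.013]
wrist_force: [0.3, 0.5, -0.9]
opening: 0.275
```

```bash
python3 v.py a24.png;  python3 g.py 0.4884 0.4611 0.0304 9.6 0.3 1; python3 -c "
import cv2
a=cv2.imread('pics/wa24.png');cv2.imwrite('pics/z24.png',cv2.resize(a[160:320,215:415],None,fx=4,fy=3.7,interpolation=cv2.INTER_CUBIC))"
```

```text
side [272 237]
scene [320 161]
[0.4883 0.4614 0.0304] 0.2749628151153979 [ 0.2506  0.4799 -0.9217] 23.25
t 23.4 pos [0.4881 0.4612 0.03  ] open 0.27272933947100897 q [ 0.6544  0.4356  1.6971 -0.207   0.7475 -0.9503] F [0.4682 0.293  0.1494]
toolz target [ 0.2914  0.0493 -0.9553] dworld [ 0.0003 -0.0001  0.0004]
d/N now frame units [-0.0019 -0.0009 -0.0015] rv units/N [ 0.001   0.0051 -0.0002] rv deg [ 0.0599  0.3055 -0.0108]
ROW [-0.002 -0.001 -0.002] [ 0.001  0.005 -0.   ]
```

View pics/z24.png

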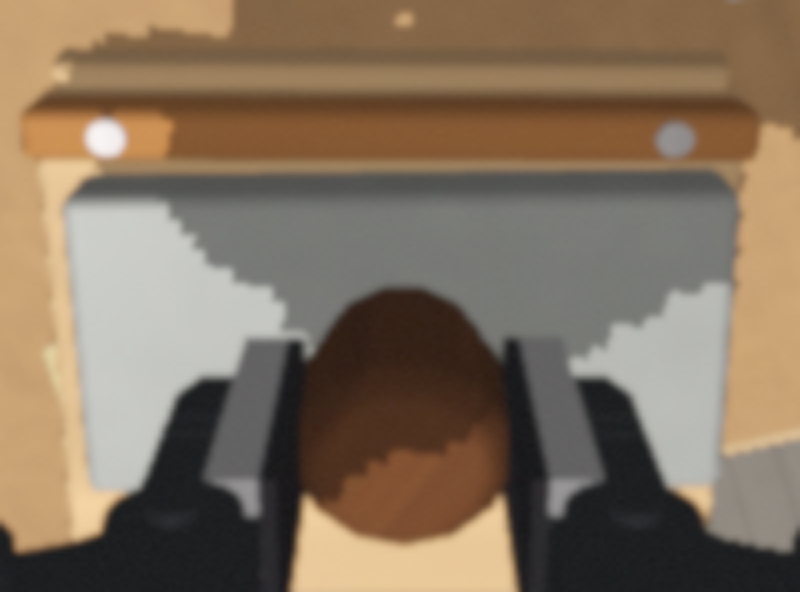

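>>> arm_command:
  motion: "0.02 0 0.012 0.001 0.002 0 0.1; 0.01 0 0.01 0 0.002 0 0.1; 0 0 0 0 0 0 0.1"

```text
time_s: 23.65
eef_pos: [0.4887, 0.4615, 0.0305]
eef_rot: [0.154, -0.083, 0.984, 0.013]
wrist_force: [0.1, -0.4, -1.5]
opening: 0.273
```

```bash
python3 v.py a25.png;  python3 g.py 0.4884 0.4611 0.0304 9.6 0.3 1; python3 -c "
import cv2
a=cv2.imread('pics/wa25.png');cv2.imwrite('pics/z25.png',cv2.resize(a[160:320,215:415],None,fx=4,fy=3.7,interpolation=cv2.INTER_CUBIC))"
```

```text
side [272 237]
scene [320 161]
[0.4887 0.4615 0.0305] 0.27261299584267096 [ 0.1093 -0.373  -1.5306] 23.65
t 23.8 pos [0.4888 0.4617 0.0301] open 0.2756263330433946 q [ 0.656   0.4353  1.699  -0.2133  0.7414 -0.9441] F [ 0.3008 -1.0944  2.9252]
toolz target [ 0.2914  0.0493 -0.9553] dworld [-0.0004 -0.0006  0.0003]
d/N now frame units [ 0.0019 -0.0027 -0.0023] rv units/N [ 0.0009  0.0108 -0.    ] rv deg [ 0.0524  0.6491 -0.0016]
ROW [ 0.002 -0.003 -0.002] [ 0.001  0.011 -0.   ]
```

View pics/z25.png

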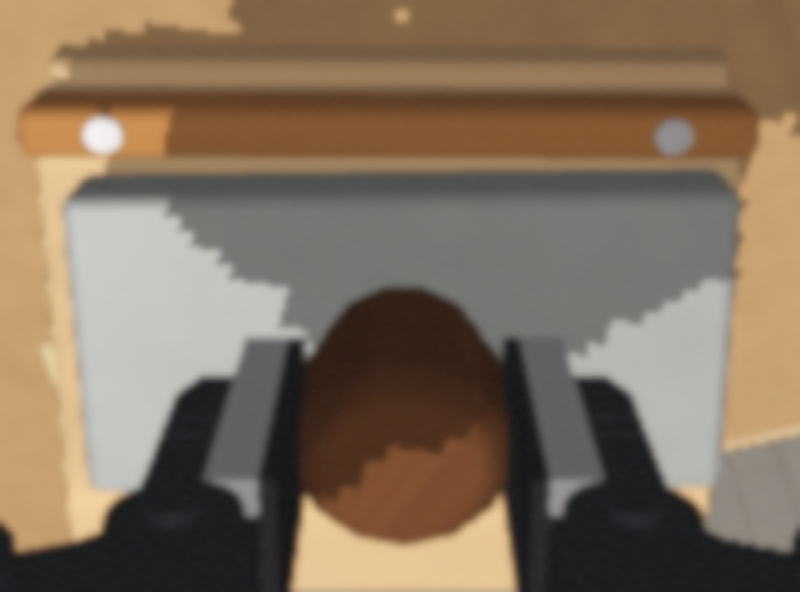

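View pics/a25.png

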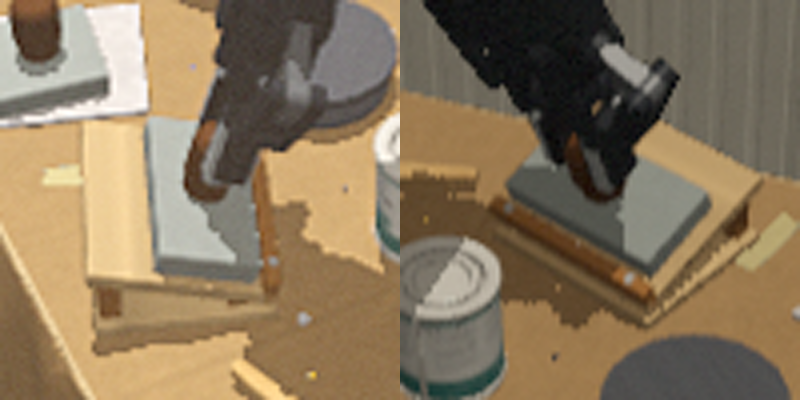

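>>> arm_command:
  motion: "0 0 0 0 0 0 0.5; 0 0 0 0 0 0 0.55; 0 0 0 0 0 0 0.55; 0 0 0 0 0 0 0.55"

```text
time_s: 24.13
eef_pos: [0.488, 0.4615, 0.0285]
eef_rot: [0.154, -0.083, 0.985, 0.013]
wrist_force: [0.2, -0.2, -0.1]
opening: 0.552
```

>>> arm_command:
  motion: "0 0 -0.1 0 0 0 0.55; 0 0 -0.16 0 0 0 0.6; 0 0 -0.16 0 0 0 0.7; 0 0 0 0 0 0 0.7; 0 0 0 0 0 0 0.7"

```text
time_s: 24.55
eef_pos: [0.4596, 0.4553, 0.1071]
eef_rot: [0.15, -0.083, 0.985, 0.011]
wrist_force: [0.8, -1.2, -0.9]
opening: 0.7
```

```bash
python3 - <<'E'
from h import *
o=get_obs();c=snap('wrist','w26.png');T=wpose(c,o);np.save('w26T.npy',T);print(o['eef_pos'],get_obs()['eef_pos'])
a=cv2.imread('pics/w26.png');cv2.imwrite('pics/z26.png',cv2.resize(a[100:300,200:440],None,fx=3.3,fy=3,interpolation=cv2.INTER_CUBIC))
E
python3 v.py a26.png 0.49 0.455 0.04
```

```text
[0.4596 0.4553 0.1071] [0.4602 0.4558 0.1076]
side [272 231]
scene [323 159]
[0.4602 0.4558 0.1076] 0.7029432094571598 [0.6349 0.4335 1.0594] 24.6
```

View pics/z26.png

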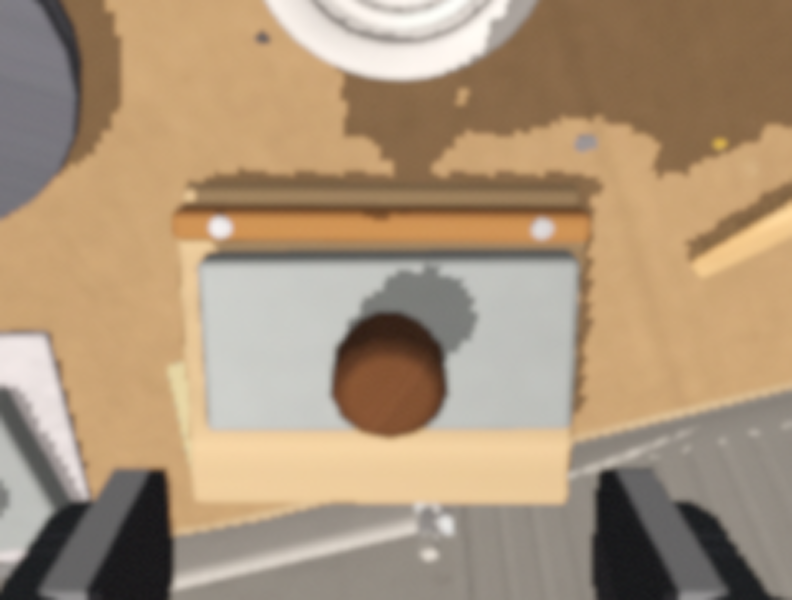

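View pics/a26.png

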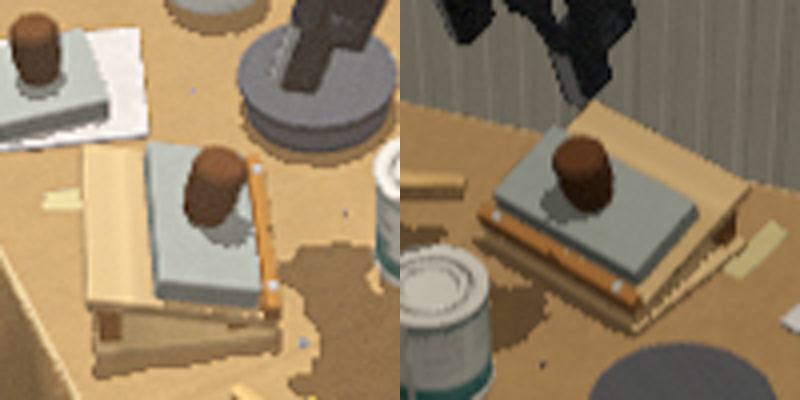

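```bash
python3 - <<'E'
from h import *
T=np.load('w26T.npy')
C=lambda x,y:(x/3.3+200-.3,y/3+100-.3)
P=lambda l,z:np.array([bp(WK,T,C(*p),z)[:2] for p in l])
y=np.radians(9.6);ex=np.array([np.cos(y),np.sin(y)]);ey=np.array([-ex[1],ex[0]])
cl=P([(174,241),(590,241)],.0276);hi=P([(195,501),(567,501)],.0436)
c1=cl.mean(0)+.0374*ex;c2=hi.mean(0)-.0414*ex;print(c1,c2,np.degrees(np.arctan2(*(cl[1]-cl[0])[::-1]))-90)
c=(c1+c2)/2
S=lambda r:np.c_[(r-c)@ex,(r-c)@ey]
f=S(P([(201,261),(578,261)],.034));b=S(P([(209,430),(571,430)],.0482));k=S(P([(389,380)],.0735))
print('front',f,'back',b,'knobtop',k)
print('origin x from front',f[:,0].mean()+.014*.2955+.024*.955,'back',b[:,0].mean()+.014*.2955-.024*.955,'knob',k[0,0]+.048*.2955)
E
```

```text
[0.5001 0.4632] [0.4989 0.4627] 9.662253015080537
front [[-0.0345 -0.042 ]
 [-0.0346  0.0457]] back [[ 0.0099 -0.0422]
 [ 0.0098  0.0464]] knobtop [[-0.0266  0.0017]]
origin x from front -0.007476782927441108 back -0.008927503217083807 knob -0.012378896508637967
```

```bash
python3 g.py 0.487 0.4612 0.0315 9.6 0.3 3
```

```text
t 24.75 pos [0.4595 0.4547 0.1051] open 0.7048314939498093 q [ 0.6779  0.2841  1.7213 -0.1926  0.8841 -0.9571] F [ 0.5818 -0.1269 -0.3767]
toolz target [ 0.2914  0.0493 -0.9553] dworld [ 0.0275  0.0065 -0.0736]
d/N now frame units [-0.0087  0.0037  0.131 ] rv units/N [-0.0014 -0.0001  0.0002] rv deg [-0.2492 -0.0154  0.0441]
ROW [-0.009  0.003  0.131] [-0.001 -0.     0.   ]
```

>>> arm_command:
  motion: "-0.009 0.003 0.12 -0.001 0 0 0.65; -0.007 0.003 0.12 -0.001 0 0 0.6; -0.003 0.002 0.1 0 0 0 0.6; 0 0 0 0 0 0 0.6; 0 0 0 0 0 0 0.6"

```text
time_s: 25.17
eef_pos: [0.4824, 0.4586, 0.0343]
eef_rot: [0.146, -0.083, 0.986, 0.01]
wrist_force: [0.2, 0.8, 0.0]
opening: 0.597
```

```bash
python3 g.py 0.487 0.4612 0.0315 9.6 0.3 1
```

```text
t 25.1667 pos [0.4824 0.4586 0.0343] open 0.5972995238806822 q [ 0.657   0.4242  1.7    -0.2039  0.7685 -0.9523] F [0.2221 0.8217 0.0008]
toolz target [ 0.2914  0.0493 -0.9553] dworld [ 0.0046  0.0026 -0.0028]
d/N now frame units [-0.0195  0.0091  0.0205] rv units/N [-0.0046 -0.0052  0.0008] rv deg [-0.2782 -0.3148  0.0482]
ROW [-0.019  0.009  0.02 ] [-0.005 -0.005  0.001]
```

>>> arm_command:
  motion: "-0.02 0.01 0.012 -0.005 -0.005 0 0.6; 0 0 0 0 0 0 0.6; 0 0 0 0 0 0 0.1; 0 0 0 0 0 0 0.1; 0 0 0 0 0 0 0.1; 0 0 0 0 0 0 0.1"

```text
time_s: 25.67
eef_pos: [0.4868, 0.4621, 0.0357]
eef_rot: [0.15, -0.083, 0.985, 0.013]
wrist_force: [0.1, 0.7, 0.0]
opening: 0.268
```

>>> arm_command:
  motion: "0.005 0 -0.008 0 0 0 0.1; 0.02 0 0 0 0 0 0.1; 0.012 0 0.003 0 0 0 0.1; 0 0 0.004 0 0 0 0.1; 0 0 0 0 0 0 0.1"

```text
time_s: 26.08
eef_pos: [0.4814, 0.462, 0.0367]
eef_rot: [0.153, -0.083, 0.985, 0.015]
wrist_force: [1.3, 0.3, -0.7]
opening: 0.265
```

```bash
python3 v.py a27.png;  python3 g.py 0.4884 0.4611 0.0304 9.6 0.3 1; python3 -c "
import cv2
a=cv2.imread('pics/wa27.png');cv2.imwrite('pics/z27.png',cv2.resize(a[160:320,215:415],None,fx=4,fy=3.7,interpolation=cv2.INTER_CUBIC))"
```

```text
side [276 235]
scene [317 160]
[0.4814 0.462  0.0367] 0.265368766760578 [ 1.3261  0.2676 -0.7204] 26.0833
t 26.2333 pos [0.4814 0.462  0.0366] open 0.2693004492074013 q [ 0.6617  0.4165  1.7087 -0.2065  0.7528 -0.9455] F [ 1.8102 -0.0721  0.5133]
toolz target [ 0.2914  0.0493 -0.9553] dworld [ 0.007  -0.0009 -0.0062]
d/N now frame units [-0.0226 -0.0103  0.0398] rv units/N [0.0036 0.0071 0.0005] rv deg [0.2164 0.4254 0.0286]
ROW [-0.023 -0.01   0.04 ] [0.004 0.007 0.   ]
```

View pics/z27.png

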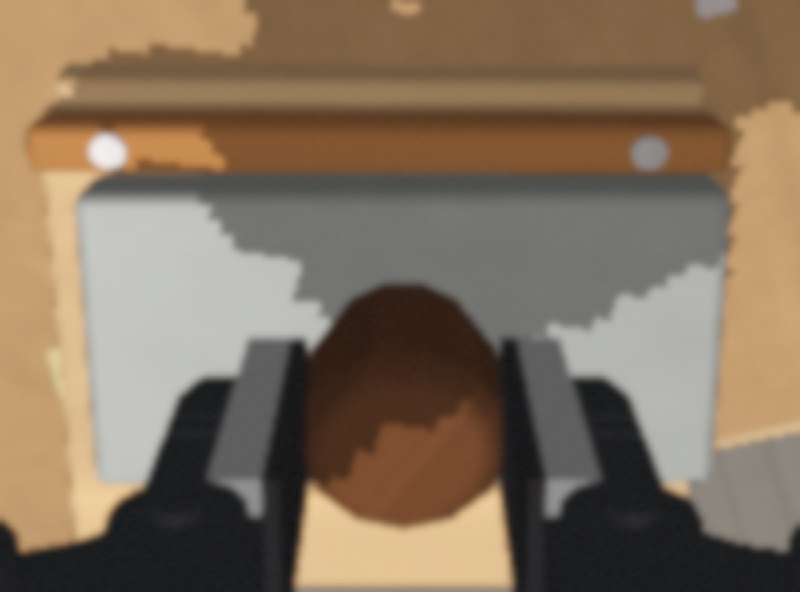

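>>> arm_command:
  motion: "0 -0.008 0.008 0 0 0 0.1; 0 0 0.004 0 0 0 0.1; 0 0 0 0 0 0 0.5; 0 0 0 0 0 0 0.55; 0 0 0 0 0 0 0.55; 0 0 0 0 0 0 0.55"

```text
time_s: 26.73
eef_pos: [0.4811, 0.46, 0.0328]
eef_rot: [0.151, -0.083, 0.985, 0.014]
wrist_force: [-0.2, 1.2, -1.0]
opening: 0.546
```

>>> arm_command:
  motion: "0 0 -0.1 0 0 0 0.55; 0 0 -0.18 0 0 0 0.6; 0 0 -0.18 0 0 0 0.7; 0 0 0 0 0 0 0.7; 0 0 0 0 0 0 0.7; 0 0 0 0 0 0 0.7"

```text
time_s: 27.23
eef_pos: [0.4509, 0.4539, 0.1214]
eef_rot: [0.148, -0.084, 0.985, 0.013]
wrist_force: [1.0, -0.7, -0.4]
opening: 0.704
```

```bash
python3 - <<'E'
from h import *
o=get_obs();c=snap('wrist','w28.png');T=wpose(c,o);np.save('w28T.npy',T);print(o['eef_pos'],get_obs()['eef_pos'])
a=cv2.imread('pics/w28.png');cv2.imwrite('pics/z28.png',cv2.resize(a[100:300,200:440],None,fx=3.3,fy=3,interpolation=cv2.INTER_CUBIC))
E
python3 v.py a28.png 0.49 0.455 0.04; python3 g.py 0.577 0.3405 0.13 9.6 0 5
```

```text
[0.4509 0.4539 0.1214] [0.4506 0.4536 0.1206]
side [272 231]
scene [323 159]
[0.4506 0.4536 0.1206] 0.7007655881757948 [-0.3946  0.2848 -0.2732] 27.2833
t 27.4333 pos [0.4501 0.4527 0.1189] open 0.7006728342558884 q [ 0.6828  0.2508  1.7304 -0.1838  0.9107 -0.9621] F [-0.3808  0.8323 -0.1601]
toolz target [ 0.  0. -1.] dworld [ 0.1269 -0.1122  0.0111]
d/N now frame units [-0.1048 -0.1319  0.0205] rv units/N [-0.0003  0.0563  0.0002] rv deg [-0.0868 16.9015  0.0713]
ROW [-0.107 -0.132  0.008] [-0.     0.056  0.   ]
```

View pics/z28.png

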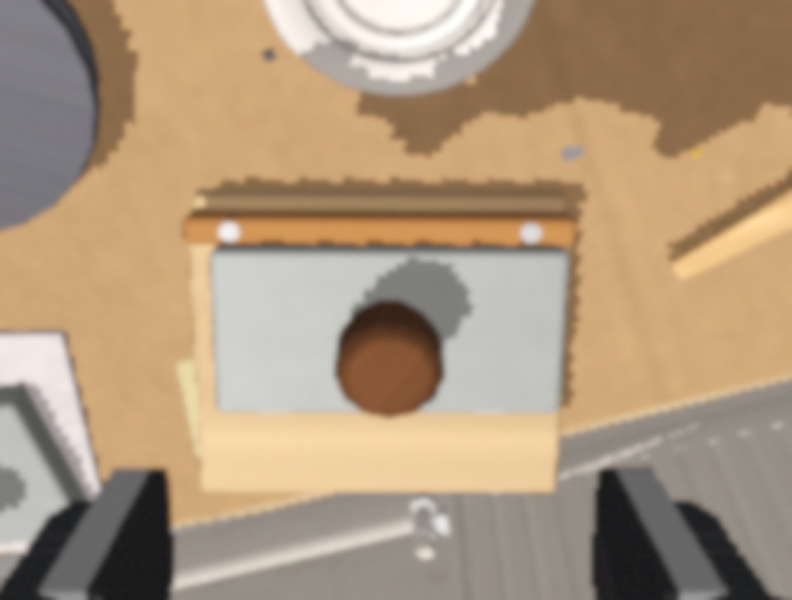

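View pics/a28.png

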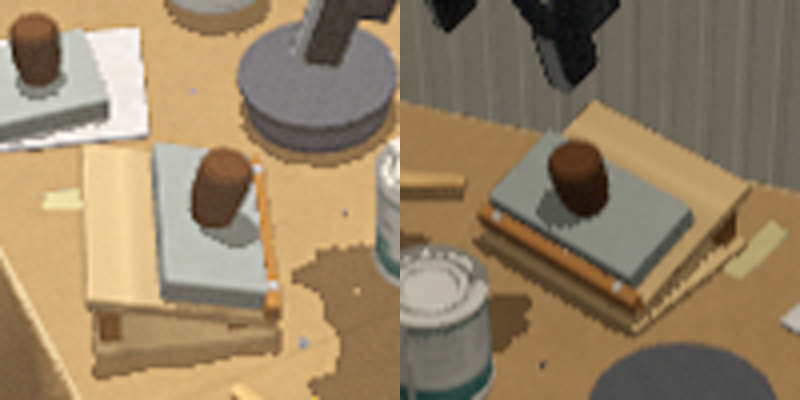

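>>> arm_command:
  motion: "-0.107 -0.132 -0.005 0 0.056 0 0.7; -0.107 -0.132 0 0 0.056 0 0.7; -0.107 -0.132 0.008 0 0.056 0 0.7; -0.107 -0.132 0.008 0 0.056 0 0.7; -0.107 -0.132 0.008 0 0.056 0 0.7; 0 0 0 0 0 0 0.7; 0 0 0 0 0 0 0.7; 0 0 0 0 0 0 0.7"

```text
time_s: 28.1
eef_pos: [0.576, 0.334, 0.1213]
eef_rot: [-0.014, -0.087, 0.996, -0.003]
wrist_force: [0.1, -0.0, 0.2]
opening: 0.703
```

```bash
python3 - <<'E'
from h import *
o=get_obs();c=snap('wrist','w29.png');T=wpose(c,o);np.save('w29T.npy',T);print(o['eef_pos'],get_obs()['eef_pos'])
a=cv2.imread('pics/w29.png');cv2.imwrite('pics/z29.png',cv2.resize(a[100:300,200:440],None,fx=3.3,fy=3,interpolation=cv2.INTER_CUBIC))
E
python3 g.py 0.5835 0.3425 0.06 9.6 0 2
```

```text
[0.576  0.334  0.1213] [0.5752 0.3344 0.1211]
t 28.15 pos [0.5752 0.3344 0.1211] open 0.7031853571922979 q [ 0.3478  0.469   1.4002  0.0015  1.3011 -1.3978] F [-0.4366  0.0823 -0.0302]
toolz target [ 0.  0. -1.] dworld [ 0.0083  0.0081 -0.0611]
d/N now frame units [-0.0284  0.017   0.1519] rv units/N [-0.0017 -0.0136  0.0033] rv deg [-0.2057 -1.6266  0.3904]
ROW [-0.027  0.017  0.152] [-0.002 -0.014  0.003]
```

View pics/z29.png

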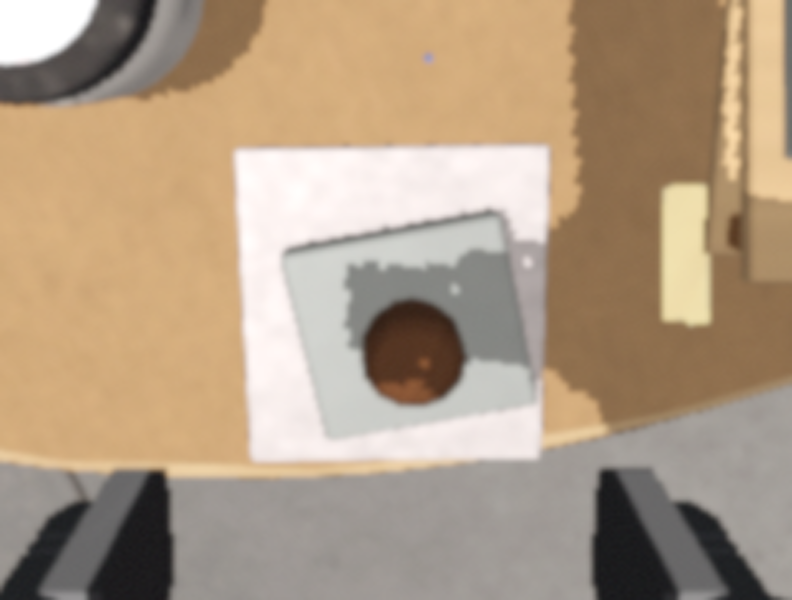

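```bash
python3 - <<'E'
from h import *
T=np.load('w29T.npy')
C=lambda x,y:(x/3.3+200-.3,y/3+100-.3)
P=lambda l,z:np.array([bp(WK,T,C(*p),z)[:2] for p in l])
r=P([(284,256),(499,213),(534,403),(332,438)],.018);print(r.mean(0),P([(413,355)],.052))
E
```

```text
[0.584  0.3446] [[0.5814 0.3434]]
```

>>> arm_command:
  motion: "-0.028 0.018 0.12 -0.002 -0.014 0.003 0.65; -0.028 0.016 0.12 -0.002 -0.014 0.003 0.65; 0 0 0 0 0 0 0.65; 0 0 0 0 0 0 0.65; 0 0 0 0 0 0 0.65"

```text
time_s: 28.57
eef_pos: [0.5785, 0.3473, 0.0726]
eef_rot: [0.001, -0.087, 0.996, 0.001]
wrist_force: [1.1, 0.3, -0.7]
opening: 0.649
```

```bash
python3 g.py 0.5835 0.342 0.002 9.6 0 2
```

```text
t 28.5667 pos [0.5785 0.3473 0.0726] open 0.6486499319130373 q [ 0.3649  0.5206  1.4309  0.0007  1.1885 -1.3812] F [ 1.1097  0.3091 -0.7007]
toolz target [ 0.  0. -1.] dworld [ 0.005  -0.0053 -0.0706]
d/N now frame units [-0.0096 -0.0155  0.1765] rv units/N [0.0004 0.0007 0.0036] rv deg [0.0527 0.0822 0.4318]
ROW [-0.01  -0.015  0.176] [0.    0.001 0.004]
```

>>> arm_command:
  motion: "-0.012 -0.012 0.1 0 0 0.003 0.6; -0.008 -0.004 0.1 0 0 0.003 0.6; -0.005 0 0.08 0 0 0 0.6; 0 0 0 0 0 0 0.6; 0 0 0 0 0 0 0.6"

```text
time_s: 28.98
eef_pos: [0.5862, 0.3495, 0.0238]
eef_rot: [0.006, -0.087, 0.996, 0.002]
wrist_force: [-0.1, 0.7, 0.2]
opening: 0.602
```

```bash
python3 g.py 0.583 0.3435 0.003 9.6 0 1; python3 v.py a30.png
```

```text
t 28.9833 pos [0.5862 0.3495 0.0238] open 0.6022366441996025 q [ 0.3638  0.5899  1.437   0.0008  1.1027 -1.3812] F [-0.1104  0.7467  0.213 ]
toolz target [ 0.  0. -1.] dworld [-0.0032 -0.006  -0.0208]
d/N now frame units [ 0.0221 -0.027   0.1035] rv units/N [0.0029 0.0111 0.006 ] rv deg [0.1712 0.6632 0.3607]
ROW [ 0.022 -0.027  0.104] [0.003 0.011 0.006]
side [230 199]
scene [398 172]
[0.5862 0.3495 0.0238] 0.6022366441996025 [-0.1104  0.7467  0.213 ] 28.9833
```

View pics/a30.png

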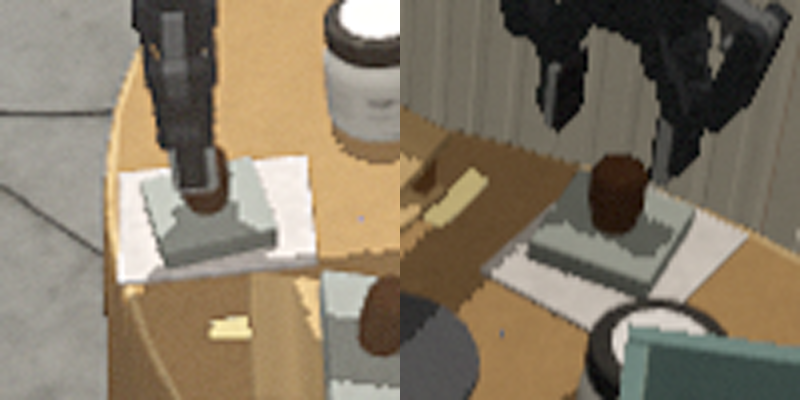

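>>> arm_command:
  motion: "0.025 -0.027 0.05 0.003 0.01 0.004 0.6; 0.005 -0.004 0.045 0 0.003 0.002 0.6; 0 0 0 0 0 0 0.6; 0 0 0 0 0 0 0.6"

```text
time_s: 29.47
eef_pos: [0.5831, 0.3421, 0.0064]
eef_rot: [0.001, -0.083, 0.997, 0.0]
wrist_force: [0.5, 0.1, 0.1]
opening: 0.601
```

```bash
python3 g.py 0.5815 0.3435 0.003 9.6 0 1; python3 v.py a31.png
```

```text
t 29.4667 pos [0.5831 0.3421 0.0064] open 0.6010426610899846 q [ 0.3555  0.6082  1.4494  0.      1.0823 -1.382 ] F [0.4603 0.1384 0.0813]
toolz target [ 0.  0. -1.] dworld [-0.0016  0.0014 -0.0034]
d/N now frame units [0.0067 0.008  0.0169] rv units/N [ 0.0003  0.0016 -0.0008] rv deg [ 0.02    0.0958 -0.0508]
ROW [0.007 0.008 0.017] [ 0.     0.002 -0.001]
side [233 203]
scene [399 182]
[0.5831 0.3421 0.0064] 0.6010426610899846 [0.4603 0.1384 0.0813] 29.4667
```

View pics/a31.png

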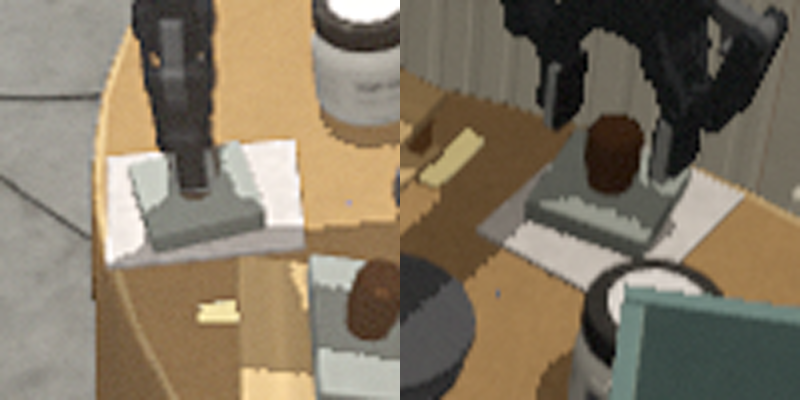

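View pics/wa31.png

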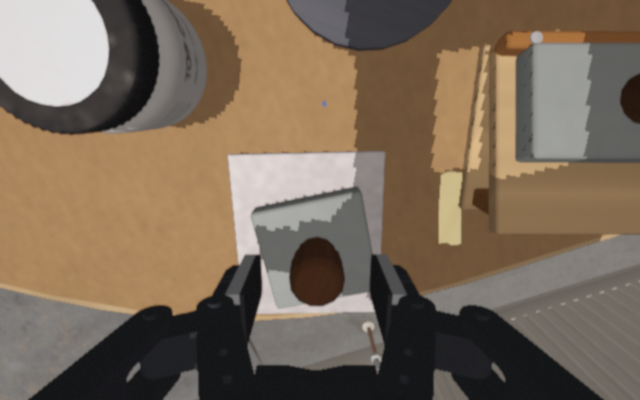

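>>> arm_command:
  motion: "0.005 0.003 0.015 0 0.002 0 0.6; 0 0 0 0 0 0 0.6; 0 0 0 0 0 0 0.1; 0 0 0 0 0 0 0.1; 0 0 0 0 0 0 0.1; 0 0 0 0 0 0 0.1; 0 0 0 0 0 0 0.1"

```text
time_s: 30.2
eef_pos: [0.5828, 0.3435, 0.0045]
eef_rot: [0.001, -0.084, 0.997, 0.001]
wrist_force: [0.7, -0.1, -1.2]
opening: 0.277
```

>>> arm_command:
  motion: "0 0 -0.1 0 0 0 0.1; 0 0 -0.18 0 0 0 0.1; 0 0 -0.18 0 0 0 0.1; 0 0 -0.15 0 0 0 0.1; 0 0 0 0 0 0 0.1"

```text
time_s: 30.62
eef_pos: [0.579, 0.3419, 0.1257]
eef_rot: [-0.005, -0.083, 0.996, -0.001]
wrist_force: [1.0, 0.3, -0.0]
opening: 0.275
```

```bash
python3 g.py 0.439 0.343 0.125 9.6 0 5
```

```text
t 30.6167 pos [0.579  0.3419 0.1257] open 0.2754252251517507 q [ 0.357   0.4653  1.3953  0.0006  1.2905 -1.3812] F [ 1.0466  0.308  -0.035 ]
toolz target [ 0.  0. -1.] dworld [-0.14    0.0011 -0.0007]
d/N now frame units [0.1378 0.0244 0.002 ] rv units/N [-0.0002 -0.0018 -0.0001] rv deg [-0.0686 -0.537  -0.0212]
ROW [0.138 0.024 0.001] [-0.    -0.002 -0.   ]
```

>>> arm_command:
  motion: "0.138 0.024 0.001 0 -0.002 0 0.1; 0.138 0.024 0.001 0 -0.002 0 0.1; 0.138 0.024 0.001 0 -0.002 0 0.1; 0.138 0.024 0.001 0 -0.002 0 0.1; 0.128 0.024 0.001 0 -0.002 0 0.1; 0 0 0 0 0 0 0.1; 0 0 0 0 0 0 0.1; 0 0 0 0 0 0 0.1"

```text
time_s: 31.28
eef_pos: [0.4367, 0.3421, 0.1246]
eef_rot: [0.003, -0.083, 0.997, 0.0]
wrist_force: [0.2, 0.3, -1.4]
opening: 0.274
```

```bash
python3 v.py a32.png; python3 g.py 0.4388 0.343 0.06 9.6 0 2
```

```text
side [303 159]
scene [341 167]
[0.4367 0.3421 0.1246] 0.27393007826841503 [ 0.2005  0.2665 -1.3714] 31.2833
t 31.4333 pos [0.438  0.3421 0.1248] open 0.27376741370474295 q [ 0.4509  0.213   1.7295 -0.0026  1.1924 -1.2832] F [ 0.0731  0.3555 -0.8832]
toolz target [ 0.  0. -1.] dworld [ 0.0008  0.0009 -0.0648]
d/N now frame units [-0.0012  0.0021  0.162 ] rv units/N [-0.0002  0.0034 -0.0015] rv deg [-0.022   0.408  -0.1857]
ROW [-0.001  0.002  0.162] [-0.     0.003 -0.002]
```

View pics/wa32.png

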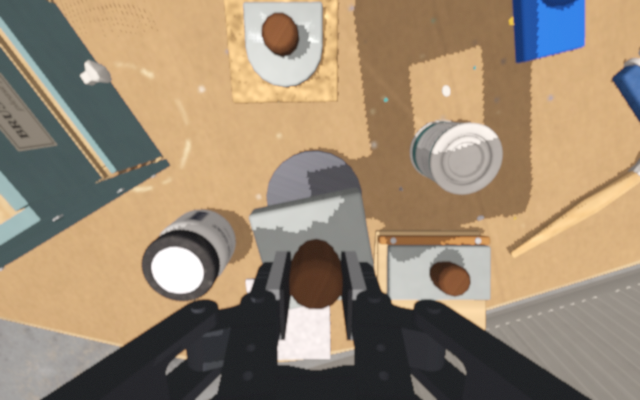

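>>> arm_command:
  motion: "0.008 0.002 0.15 0 0.004 -0.002 0.1; 0.008 0.002 0.13 0 0.004 0 0.1; 0.005 0 0.08 0 0.003 0 0.1; 0 0 0 0 0 0 0.1; 0 0 0 0 0 0 0.1"

```text
time_s: 31.85
eef_pos: [0.4412, 0.3428, 0.0522]
eef_rot: [0.001, -0.081, 0.997, 0.001]
wrist_force: [0.1, 1.2, -0.4]
opening: 0.277
```

```bash
python3 v.py a33.png; python3 g.py 0.4388 0.343 0.0245 9.6 0 1
```

```text
side [301 188]
scene [342 198]
[0.4412 0.3428 0.0522] 0.27668871029422204 [ 0.1336  1.1736 -0.3615] 31.85
t 32.0 pos [0.4416 0.3433 0.0536] open 0.27299341607901084 q [ 0.4481  0.3193  1.7607  0.0008  1.0569 -1.286 ] F [ 0.1834  0.3003 -0.8172]
toolz target [ 0.  0. -1.] dworld [-0.0028 -0.0003 -0.0291]
d/N now frame units [0.0147 0.0006 0.1454] rv units/N [ 0.0019  0.0041 -0.0044] rv deg [ 0.1136  0.2484 -0.2618]
ROW [0.015 0.001 0.145] [ 0.002  0.004 -0.004]
```

View pics/a33.png

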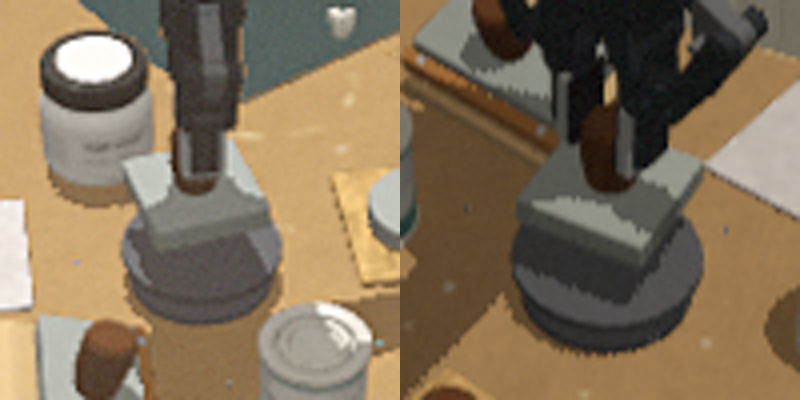

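View pics/wa33.png

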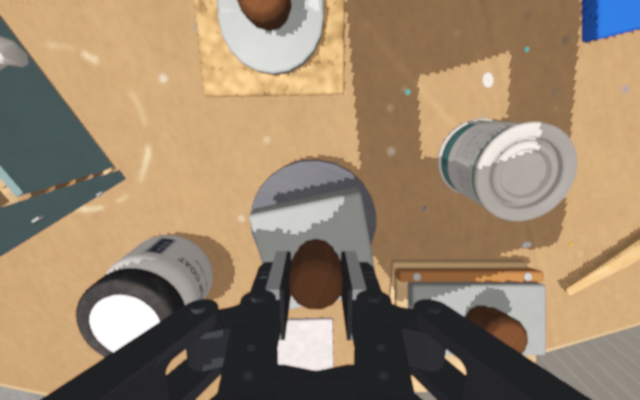

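>>> arm_command:
  motion: "0.016 0 0.07 0.002 0.005 -0.004 0.1; 0.008 0 0.05 0 0.003 0 0.1; 0 0 0 0 0 0 0.1; 0 0 0 0 0 0 0.1"

```text
time_s: 32.33
eef_pos: [0.4392, 0.3437, 0.0307]
eef_rot: [0.001, -0.084, 0.996, 0.001]
wrist_force: [0.5, -0.1, -1.1]
opening: 0.279
```

```bash
python3 v.py a34.png; python3 g.py 0.4388 0.343 0.0245 9.6 0 1
```

```text
side [302 196]
scene [341 207]
[0.4392 0.3437 0.0307] 0.27859764210334265 [ 0.477  -0.1382 -1.1029] 32.3333
t 32.4833 pos [0.4395 0.3438 0.0312] open 0.27275978373956805 q [ 0.4506  0.3531  1.7706  0.0012  1.0154 -1.2884] F [ 0.8282  0.2547 -1.1195]
toolz target [ 0.  0. -1.] dworld [-0.0007 -0.0008 -0.0067]
d/N now frame units [ 0.0041 -0.0036  0.0335] rv units/N [0.0016 0.002  0.    ] rv deg [0.0949 0.1209 0.0012]
ROW [ 0.004 -0.004  0.033] [0.002 0.002 0.   ]
```

View pics/a34.png

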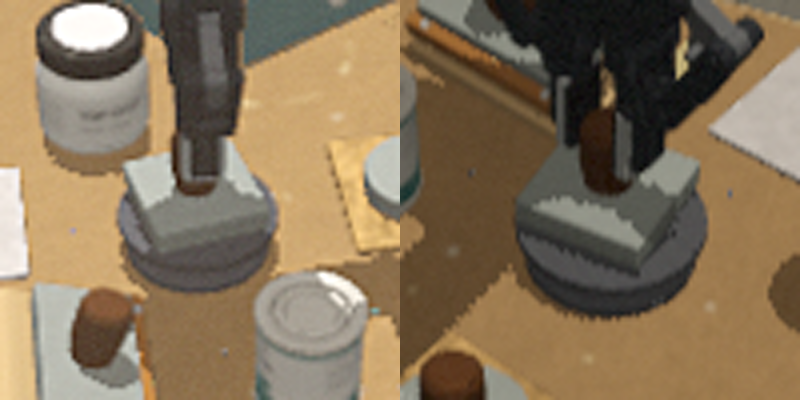

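View pics/wa34.png

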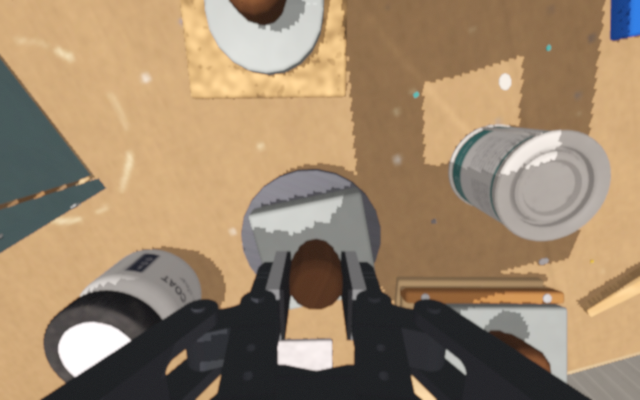

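>>> arm_command:
  motion: "0.004 -0.006 0.022 0.001 0.002 0 0.1; 0.003 0 0.012 0 0.001 0 0.1; 0 0 0 0 0 0 0.1; 0 0 0 0 0 0 0.1"

```text
time_s: 32.82
eef_pos: [0.4389, 0.3427, 0.0247]
eef_rot: [0.0, -0.084, 0.996, 0.001]
wrist_force: [-0.7, -0.3, -0.2]
opening: 0.278
```

```bash
python3 g.py 0.4388 0.343 0.0245 9.6 0 1
```

```text
t 32.8167 pos [0.4389 0.3427 0.0247] open 0.2782594717597654 q [ 0.4493  0.3626  1.774   0.001   1.0042 -1.2899] F [-0.6738 -0.2641 -0.2154]
toolz target [ 0.  0. -1.] dworld [-0.0001  0.0003 -0.0002]
d/N now frame units [0.0002 0.0015 0.0009] rv units/N [0.001  0.0004 0.0002] rv deg [0.0581 0.0269 0.0145]
ROW [0.    0.001 0.001] [0.001 0.    0.   ]
```

>>> arm_command:
  motion: "0 0 0.006 0 0 0 0.1; 0 0 0 0 0 0 0.1; 0 0 0 0 0 0 0.5; 0 0 0 0 0 0 0.55; 0 0 0 0 0 0 0.55; 0 0 0 0 0 0 0.55"

```text
time_s: 33.32
eef_pos: [0.4399, 0.3433, 0.0254]
eef_rot: [0.001, -0.084, 0.996, 0.001]
wrist_force: [0.8, 0.1, 0.1]
opening: 0.551
```

>>> arm_command:
  motion: "0 0 -0.1 0 0 0 0.55; 0 0 -0.18 0 0 0 0.6; 0 0 -0.18 0 0 0 0.7; 0 0 -0.18 0 0 0 0.7; 0.05 0 -0.18 0 0 0 0.7; 0.1 0 -0.18 0 0 0 0.7; 0.1 0 -0.1 0 0 0 0.7; 0 0 0 0 0 0 0.7; 0 0 0 0 0 0 0.7; 0 0 0 0 0 0 0.7"

```text
time_s: 34.15
eef_pos: [0.3881, 0.3334, 0.2535]
eef_rot: [-0.0, -0.083, 0.997, 0.0]
wrist_force: [0.4, 0.6, -0.5]
opening: 0.698
```

```bash
python3 - <<'E'
from h import *
o=get_obs();c=snap('wrist','w35.png');T=wpose(c,o);np.save('w35T.npy',T);print(o['eef_pos'],get_obs()['eef_pos'])
a=cv2.imread('pics/w35.png');cv2.imwrite('pics/z35.png',cv2.resize(a[80:330,180:440],None,fx=3,fy=2.4,interpolation=cv2.INTER_CUBIC))
E
python3 v.py a35.png 0.45 0.38 0.04
```

```text
[0.3881 0.3334 0.2535] [0.388  0.3332 0.2528]
side [295 205]
scene [332 189]
[0.388  0.3332 0.2528] 0.6987840822937567 [ 0.4597 -1.0546 -0.4118] 34.2
```

View pics/z35.png

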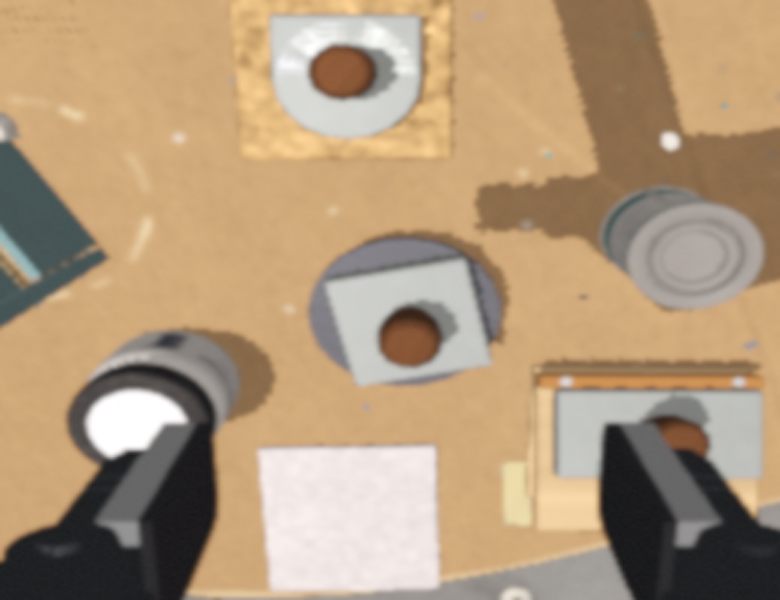

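View pics/a35.png

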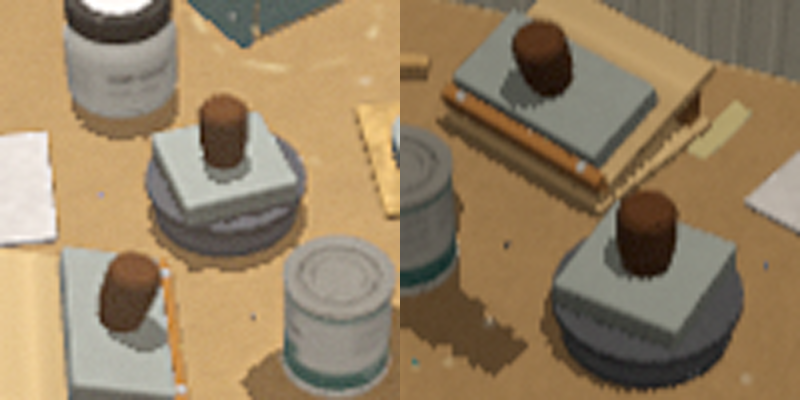

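```bash
python3 - <<'E'
from h import *
T=np.load('w35T.npy')
C=lambda x,y:(x/3+180-.3,y/2.4+80-.3)
P=lambda l,z:np.array([bp(WK,T,C(*p),z)[:2] for p in l])
print('sq',P([(325,284),(466,260),(492,361),(360,386)],.038).mean(0),P([(410,340)],.072))
print('disc LR',P([(309,310),(503,310)],.024).mean(0),'TB',P([(405,236),(405,384)],.024).mean(0))
m=P([(231,160),(452,159)],.006);print('mat low edge',m)
y=np.radians(10);ex=np.array([np.cos(y),np.sin(y)]);print('mat c',m.mean(0)-.045*ex)
a=P([(271,16),(421,16)],.020);print('arch',a.mean(0)+.027*ex,P([(342,72)],.054))
E
```

```text
sq [0.4407 0.3454] [[0.4379 0.3444]]
disc LR [0.4379 0.3429] TB [0.4391 0.3427]
mat low edge [[0.3736 0.2569]
 [0.3575 0.3492]]
mat c [0.3212 0.2952]
arch [0.3218 0.2999] [[0.3208 0.2996]]
```

```bash
python3 -c "
from bench import *
print(hand_in()); print(get_obs()['time_s'])"
```

```text
the job is handed in; nothing more can be done
None
the job is handed in; nothing more can be done
```

All three fronts are on their new places, and the job was handed in at about 34 s. `hand_in()` gives no verdict, so the results below are only my own camera measurements.

**Moves:**
1. The square front went to the white offcut as a parking spot.
2. The arched front went to the cork mat.
3. The grey oblong front went onto the sloping stand.
4. The square front went from the offcut to the round pedestal.

I never touched the blue look-alike, and nothing showed the paint pot or the varnish jar being touched.

**Last checks from the images:**

| Front | Result | Limit |
|---|---|---|
| Arched, on the mat | about 4–5 mm from the middle, flat | 15 mm |
| Square, on the pedestal | about 2–4 mm from the middle, flat | 15 mm |
| Oblong, on the slope | long edge seen flush and parallel against the cleat, about 3 mm off the stand's middle line | 15 mm off the middle line |

The gripper was open and raised clear of everything at the end.

**What went wrong or disagreed:**
- **First grasp missed:** the fingers closed above the square front's knob. The cameras showed the fingertips about 29 mm behind the reported TCP, so I lowered every grasp and placing to suit.
- **Oblong placed twice:** it first rested with about a 3 mm gap to the cleat. I gripped it again and slid it into contact.
- **Position scatter:** separate position estimates differed by 1–4 mm, which is within the limits.

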